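Set the tilting specimen table on a gauge-block stack and load the carrier

ROBOT

A 6-joint arm with a two-finger parallel gripper is mounted at the origin on the work surface. World frame = base frame: x ahead of the robot, y to its left, z up, the work surface at z = 0. Lengths are in m, angles in rad, forces in N, time in s.
With the tool pointing down it reaches from about 0.35 to 0.775 m from the base axis. Payload 5.5 kg.
Tool frame: the origin (TCP) lies at the very end of the fingers, on their centre line; the grasp point (between the pads) lies 19 mm behind it; z points along the fingers, x is the direction in which the jaws open and shut, and the axes are right-handed (so a half turn about z gives the same grasp; the last joint's range is limited). The gripper opens to 85 mm and grips with 20 to 120 N. Pads are 22 mm wide; open, the fingers measure 114 mm over their backs; the gripper's body (76 mm by 85 mm) begins 54 mm behind the grasp point. The pads swing forward as they close: fully open they stand 13 mm farther back than shut.
Start: joints at [-1.401, 0.313, 0.046, 1.304, 0, 1.431], TCP at [0.175, -0.548, 0.231] pointing down, gripper open.
Joint ranges: [-2.76, 2.76], [-0.86, 1.69], [-1.03, 1.26], [-2.2, 2.34], [-1.47, 1.5], [-3.14, 3.14]. Speed limits (rad/s): [2.57, 2.57, 3.14, 3.14, 3.14, 3.14].

INTERFACE

Orientations are given as a unit quaternion [w, x, y, z].
In Python, from workcell import monitor, eyes, ticket gives the robot as it stands.
- The arm moves only by the tool send_rows, never from a script. Its argument "targets" is a list of rows, each a list of 5 numbers: the shift along the world's x, y, z in m, then the turn about the world's z in degrees, then the closure in counts, from 0 (fully open) to 255 (shut). A call has 1 to 12 rows; each row shifts and turns the commanded pose from where the row before left it; what a row does not reach is not made up. A row lasts 1/10 s, in which the tool goes at most 50 mm and 8.59 degrees, less where a joint would pass 70% of its speed; a pose out of reach is approached as far as the arm can. A call is refused whole if a number of a shift passes 0.05 or a number of a turn 8.59, either way. A call with a gripper value outside its range is refused whole. The fingers move at their own pace and stop on an object; "newtons" is the grip in N (left out, the last holds). Time passes only in rows, so rows that do not move let the fingers close. It gives the time, the measured TCP pose, the force and the opening at its end, in the units of the state.
- monitor.get_state(): the state, without advancing time (a new reading comes with each control period).
- eyes.read_camera(name): name is "scene" or "top" or "wrist"; returns a dict with "img" (400x640x3 uint8, red, green, blue), "z_map" (400x640 float32, m along the optical axis (not along the pixel's ray), 0 where there is no reading), "camera_matrix" (3x3 intrinsics, pixels), "pose" (4x4, takes a point from camera to world coordinates); the wrist camera has in their place "T_tool_cam" (4x4, takes a point from camera to tool coordinates, whose origin is the TCP and whose axes are the tool frame's). Camera axes: x right, y down, z forward; pixel columns grow to the right and rows downward; lengths in m; the calibration is good to about 2 mm. A picture is of the moment at which its call begins: read the wrist's pose just before it.
- ticket.hand_in(): hands the job in, once; it reports no verdict.
Trained networks look in the newest picture that a camera, given by its name, has taken for a name from the list of things; names that differ only in an ending like _2 or _b are one class to them, and where a whole thing is asked for, a point or a joint stands for the part that bears it (a point fixed in the world has none). Each returns a list of dicts, best first, with "conf" (0 to 1); they miss things now and then, are a little off and sometimes report something else, mostly with a low value. They report only what shows in the picture. A call takes as long as a camera call.
- eyes.spot_in(name, camera): "xyz" ([x, y, z] in m, in world coordinates, good to about 4 mm: the middle of the surface that is visible of it).
- eyes.tip_of(name, camera): "xyz" ([x, y, z] in m, in world coordinates, good to about 4 mm: a listed point, or the origin of a listed thing).
The state is a dict: "clock": time; "joint_pos": joint angles; "qvel": joint speeds; "tau": joint torques, N m; "tcp_pos": TCP position; "orientation": TCP orientation; "wrist_force": force on the tool from outside, world axes, zero at the start; "ft_torque": the same for the moment, N m; "finger_gap": finger opening in m.
Only numpy, scipy, OpenCV 4.12 (cv2) and the standard library are available. Lean on these libraries where they do the work, as an engineer would, in place of code of your own. Each camera call takes 0.05 s, during which the arm holds its last target.

TASK

Set up the tilting table for the microscope: swing its plate up by the bar, stack the thickest and the thinnest of the three steel blocks flat in the outlined rectangle on its base, then bring the plate back down until its roller rests on the stack. Then take the grey specimen carrier from the sloped stand and set it gently, without dropping it, flat and centred on the tilted plate, its long side close up to the stop rib at the low end (less than a centimetre away). Leave the middle block, the console, the jar and the tray where they are.

Things in the scene. Friction and masses are not known exactly. Their poses are not given: they have to be found in the camera images.
- base: Dark steel base of the tilting table, fixed, 215 x 110 x 30 mm, with two hinge lugs at one end rising to 54 mm. Origin: centre of its underside; x from the hinge end to the free end, y along the hinge, z up. The hinge axis runs along y at x = -77.5 mm, z = 40 mm. Plate points are given as u (along the plate from the hinge axis) and v (normal to it, up when flat).
- tilt (a joint): Plate angle, rad: 0 flat, grows as the free end rises, up to 1.6. Stiff hinge (0.9 N m friction): it stays where left; at the bar about 7 N lifts, 3 N lowers. Plate u -8 to 168, v 6 to 18 mm, 100 mm wide; roller radius 10 mm, axis at u 160, v 0. A stack h gives sin(angle) = h / 160 mm: thickest + thinnest (64 mm) 0.41. Raise to about 1.4 for gripper room over the outline.
- tilt_bar (a point): Centre of the round aluminium bar at the plate's free end: 12 mm diameter, parallel to the hinge, 84 mm clear between its side arms, 41 mm open gap to the plate's edge. At u = 215, v = 12 mm; 52 mm over the work surface when flat. Axes turn with the plate: x away from the hinge, y along the bar, z normal to the plate.
- tilt_seat (a point): Point on the plate's upper face (u = 63, v = 18 mm) where the carrier's underside is to be centred, 5 mm then left to the stop rib. Axes turn with the plate: x up the slope, away from the hinge, y along the hinge, z out of the plate. The steel stop rib, 90 mm long along y, 8 x 8 mm, is on the low (hinge) side; its near face is at x = -35 mm.
- stack_spot (a point): Centre of the rectangle (48 x 80 mm) outlined in thin white lines on the base's top near its free end, 30 mm over the work surface; axes as the base's (long side along y). The block stack goes here, long sides along y.
- thick_center (a point): Centre of the thickest steel gauge block, loose, 70 x 40 x 44 mm (x, y, z; z up), 0.45 kg.
- thin_center (a point): Centre of the thinnest steel gauge block, loose, 70 x 40 x 20 mm (x, y, z; z up), 0.21 kg.
- middle_center (a point): Centre of the middle steel gauge block, loose, 70 x 40 x 32 mm, not to be used or moved. The three blocks lie apart on the table to the robot's right, in any order.
- stand: White sloped stand, fixed, 110 x 100 mm, its face leaning 30 degrees, low edge towards the robot, about 75 mm high at the back. Origin: centre of its underside; z up, local x towards its high side. The carrier lies on its face, above a low ledge.
- carrier_grip (a point): Grip point of the loose grey carrier (0.2 kg): plate 60 x 80 x 10 mm (x, y, z) with a central fin 14 mm thick (x), 60 mm long (y), z 10 to 55 mm over its underside, small white beads beside it. The point is in the fin, 36 mm over the underside's centre. x across the fin (up the slope on the stand), y along it, z out of the carrier (30 degrees off vertical on the stand).
- console: White touch-screen console, 100 x 150 x 115 mm, loose, bystander. Origin: centre of its underside.
- jar: Glass jar, 60 mm diameter, 75 mm high, loose, bystander. Origin: centre of its underside.
- tray: Empty steel tray, 80 x 150 x 22 mm, loose, bystander. Origin: centre of its underside.

How it is judged:
By the outcome, as a careful person would: the job done as asked, in the order asked, and still so for the second after the job is handed in, with the robot touching nothing.
It also fails if it takes over 72 s, if anything falls off the work surface, if the arm or the gripper's body presses on something with over 40 N, if the wrist force passes 120 N, or if a joint passes its speed limit or range.

## Working session

There is one attempt and no reset: what is moved stays moved. The work goes in short steps, Python scripts to look and compute and a tool call to move; the robot and the scene stay as the last step left them, time stands still between calls to the robot, and variables do not carry over. Pictures are saved under pics/ and viewed, and the job is handed in when it is done.

Besides the shell and the picture viewer there is one more tool, called after "Call:" as name([rows], argument=value, ...), one row to a line, values as JSON. send_rows: Moves the arm, as the interface text tells. Its arguments: {"type":"object","properties":{"targets":{"type":"array"},"newtons":{"type":"number"}},"required":["targets"]}

```bash
ls; mkdir -p pics
cat > h.py <<'E'
import numpy as np, cv2
from workcell import monitor, eyes, ticket
from scipy.spatial.transform import Rotation as R
def cam(n):
    s=monitor.get_state(); d=eyes.read_camera(n)
    if n=="wrist":
        T=np.eye(4); q=s["orientation"]; T[:3,:3]=R.from_quat([q[1],q[2],q[3],q[0]]).as_matrix(); T[:3,3]=s["tcp_pos"]
        d["pose"]=T@d["T_tool_cam"]
    return d
def cloud(d):
    K=d["camera_matrix"];z=d["z_map"];v,u=np.mgrid[:z.shape[0],:z.shape[1]]
    P=np.stack([(u-K[0,2])/K[0,0]*z,(v-K[1,2])/K[1,1]*z,z],-1)
    W=P@d["pose"][:3,:3].T+d["pose"][:3,3]; W[z==0]=np.nan
    return W
def save(d,n): cv2.imwrite("pics/%s.png"%n,d["img"][:,:,::-1])
E
python3 - <<'E'
from h import *
s=monitor.get_state(); print(s)
for n in ["scene","top","wrist"]:
    d=cam(n); save(d,n+"0"); np.savez("pics/%s0.npz"%n,**{k:v for k,v in d.items()})
    print(n,d["pose"][:3].round(3).tolist())
    if n!="wrist":
        for t in ["base","tilt_bar","tilt_seat","stack_spot","thick_center","thin_center","middle_center","stand","carrier_grip","console","jar","tray"]:
            print(t,[(np.round(x["xyz"],3).tolist(),round(x["conf"],2)) for x in eyes.tip_of(t,n)[:2]])
print(monitor.get_state()["clock"])
E
```

```text
pics
{'clock': 0.0, 'joint_pos': array([-1.40059136e+00,  3.14000089e-01,  4.49427684e-02,  1.30357042e+00,
       -5.33058514e-06,  1.43117831e+00]), 'qvel': array([-1.36347936e-05,  1.43930870e-03, -1.70813705e-03,  1.46720552e-03,
        2.30178359e-03, -9.44876201e-04]), 'tau': array([-4.48909332e-04, -4.80628395e+01,  2.98530668e+01,  1.95503508e-02,
       -1.10545359e-04, -3.03829793e-06]), 'tcp_pos': array([ 0.17520292, -0.54711577,  0.23039423]), 'orientation': array([-6.35611115e-04,  8.07740355e-01, -5.89537684e-01, -6.59184311e-04]), 'wrist_force': array([ 0.6558811 , -0.08025998,  0.16141953]), 'ft_torque': array([ 0.00185162,  0.01135109, -0.0547521 ]), 'finger_gap': 0.0853171735960445}
scene [[-0.891, 0.271, -0.364, 1.052], [0.454, 0.566, -0.688, 0.892], [0.02, -0.779, -0.627, 0.896]]
base [([0.534, 0.018, 0.001], 0.76)]
tilt_bar [([0.554, -0.115, 0.07], 0.87), ([0.545, -0.048, 0.03], 0.68)]
tilt_seat [([0.535, 0.035, 0.06], 0.7)]
stack_spot [([0.544, -0.051, 0.028], 0.56)]
thick_center [([0.625, -0.346, 0.024], 0.88)]
thin_center [([0.422, -0.295, 0.011], 0.63)]
midd
[... 404 characters left out ...]
e [([0.538, 0.02, 0.005], 0.78)]
tilt_bar [([0.552, -0.111, 0.07], 0.65)]
tilt_seat [([0.638, 0.331, -0.002], 0.74), ([0.534, 0.039, 0.061], 0.57)]
stack_spot [([0.541, -0.049, 0.027], 0.74), ([0.425, -0.298, 0.005], 0.21)]
thick_center [([0.625, -0.353, 0.026], 0.74)]
thin_center [([0.429, -0.295, 0.006], 0.97), ([0.542, -0.05, 0.026], 0.73)]
middle_center [([0.624, -0.351, 0.021], 0.66)]
stand [([0.452, 0.351, 0.0], 0.98)]
carrier_grip [([0.429, 0.341, 0.065], 0.81)]
console []
jar [([0.686, 0.113, 0.001], 0.79), ([0.72, -0.116, -0.001], 0.74)]
tray [([0.722, -0.116, -0.003], 0.58)]
wrist [[0.304, -0.902, -0.306, 0.254], [-0.953, -0.289, -0.097, -0.522], [-0.001, 0.32, -0.947, 0.374]]
1.35
```

View images.

View pics/top0.png

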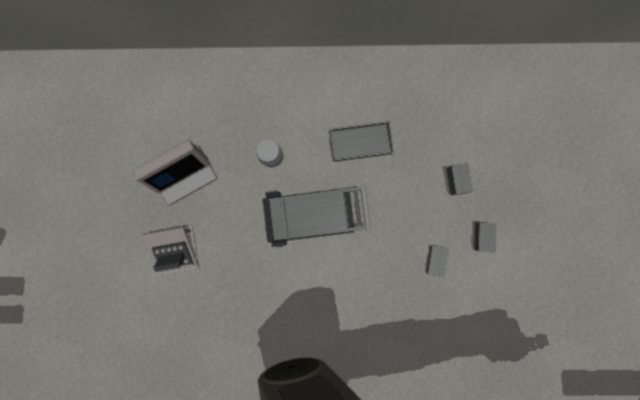

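View pics/scene0.png

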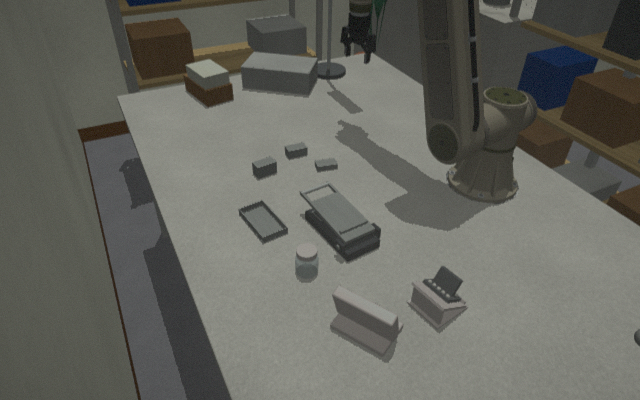

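View pics/wrist0.png

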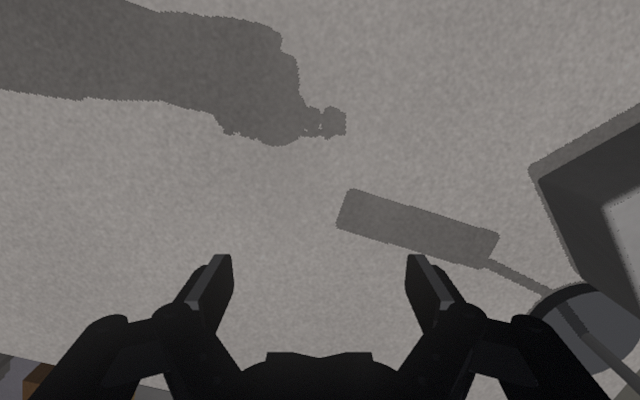

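Run:
```python
import numpy as np,cv2
import h
for n in ["top","scene"]:
    d=dict(np.load("pics/%s0.npz"%n)); W=h.cloud(d)
    print(n,d["camera_matrix"][0,0], "table z",np.nanmedian(W[...,2][(abs(W[...,0]-.5)<.1)&(abs(W[...,1]+.2)<.03)]))
    for nm,c in dict(thick=(.625,-.35),thin=(.426,-.296),mid=(.48,-.411)).items():
        m=(np.hypot(W[...,0]-c[0],W[...,1]-c[1])<.055)&(W[...,2]>.008)
        z=np.median(W[...,2][m]); zt=np.percentile(W[...,2][m],80); m&=abs(W[...,2]-zt)<.005
        P=W[m][:,:2]; r=cv2.minAreaRect((P*1000).astype(np.float32)); print(nm,m.sum(),zt,P.mean(0).round(4),r)
    # plate
    m=(abs(W[...,0]-.54)<.09)&(abs(W[...,1]-.0)<.16)&(W[...,2]>.05)&(W[...,2]<.065)
    P=W[m]; c=P.mean(0); e=np.linalg.svd(P-c,full_matrices=False)[2]; print("plate",c,e[0],e[2],cv2.minAreaRect((P[:,:2]*1000).astype(np.float32)))
```

```text
top 382.11414977352376 table z 0.0015185359727470371
thick 490 0.04669685779611006 [ 0.6202 -0.3504] ((620.1371459960938, -350.42279052734375), (69.61296081542969, 40.845211029052734), 7.2015533447265625)
thin 472 0.022894218928690813 [ 0.4216 -0.2959] ((421.4788818359375, -296.0122375488281), (41.59748077392578, 69.6880111694336), 79.33207702636719)
mid 496 0.03465819093486555 [ 0.4794 -0.4117] ((479.41021728515625, -411.97198486328125), (41.52958297729492, 67.82958221435547), 88.86988830566406)
plate [0.52933728 0.06656912 0.06077644] [-0.81002151 -0.58584809  0.02543943] [-0.00537507  0.05079839  0.99869446] ((536.6036376953125, 20.410690307617188), (132.3984375, 186.00018310546875), 6.869801998138428)
scene 475.3763612887154 table z -0.0020532172063302823
thick 172 0.042032602871213645 [ 0.6238 -0.3459] ((623.5424194335938, -349.05914306640625), (70.91069030761719, 45.29783630371094), 8.424006462097168)
thin 153 0.018523803657607085 [ 0.4251 -0.2919] ((424.1322326660156, -293.8866882324219), (48.730506896972656, 71.89031982421875), 79.88211059570312)
mid 138 0.030499963733721283 [ 0.4839 -0.4073] ((482.7070617675781, -410.96832275390625), (49.88616943359375, 71.43840026855469), 89.75344848632812)
plate [0.53932103 0.05412276 0.05920983] [ 0.28626141 -0.95590766  0.06553588] [0.00159238 0.06887278 0.99762418] ((533.2839965820312, 2.6133193969726562), (130.3778839111328, 235.18283081054688), 1.5327893495559692)
```

Call:
send_rows([
  [0.02,0.02,0,-0.9,110],
  [0.03,0.036,0,-0.9,110],
  [0.032,0.037,0,-0.9,110],
  [0.032,0.037,0,-0.9,110],
  [0.032,0.037,0,-0.9,110],
  [0.032,0.037,0,-0.9,110],
  [0.032,0.037,0,-0.9,110],
  [0.032,0.037,0,-0.9,110],
  [0.032,0.037,0,-0.9,110],
  [0.032,0.037,0,-0.9,110],
  [0.032,0.037,0,-0.9,110],
  [0.03,0.036,0,-0.9,110],
], newtons=40)

```text
clock: 2.55
tcp_pos: [0.5446, -0.1208, 0.2315]
orientation: [-0.0, 0.749, -0.663, 0.0]
wrist_force: [1.6, -0.8, 0.5]
finger_gap: 0.0489
```

Call:
send_rows([
  [0.005,0.005,0,0,110],
  [0,0,0,0,110],
])

```text
clock: 2.75
tcp_pos: [0.5489, -0.1164, 0.231]
orientation: [0.0, 0.75, -0.662, -0.0]
wrist_force: [-0.5, -0.5, 0.4]
finger_gap: 0.0485
```

```bash
cat >> h.py <<'E'
def st():
    s=monitor.get_state(); q=s["orientation"]; M=R.from_quat([q[1],q[2],q[3],q[0]]).as_matrix()
    print("t",round(s["clock"],2),"tcp",s["tcp_pos"].round(4),"yaw",round(np.degrees(np.arctan2(M[1,0],M[0,0])),2),"zax",M[:,2].round(3),"q",s["joint_pos"].round(3),"F",s["wrist_force"].round(1),"gap",round(s["finger_gap"],4)); return s
E
python3 - <<'E'
from h import *
st(); d=cam("wrist"); save(d,"w1"); np.savez("pics/w1.npz",**d)
for t in ["base","tilt_bar","tilt_seat","stack_spot"]:
    print(t,[(np.round(x["xyz"],4).tolist(),round(x["conf"],2)) for x in eyes.tip_of(t,"wrist")[:2]])
E
```

```text
t 2.75 tcp [ 0.5489 -0.1164  0.231 ] yaw -82.86 zax [-0. -0. -1.] q [-0.352  0.286  0.009  1.293 -0.     2.665] F [-0.5 -0.5  0.4] gap 0.0485
base [([0.5338, 0.0222, 0.001], 0.74)]
tilt_bar [([0.5513, -0.1164, 0.0733], 0.8)]
tilt_seat [([0.5347, 0.0349, 0.0649], 0.72), ([0.5486, -0.0492, 0.0324], 0.37)]
stack_spot [([0.549, -0.0477, 0.0286], 0.76)]
```

View pics/w1.png

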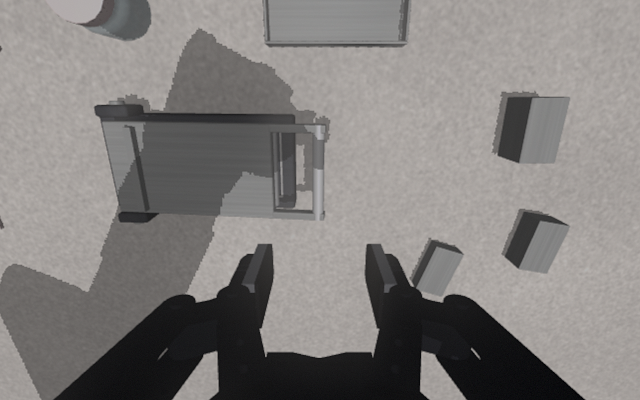

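Run:
```python
import numpy as np,cv2,h
d=dict(np.load("pics/w1.npz")); W=h.cloud(d); Z=W[...,2]
for r in (140,170,200):
    print(r,[(c,W[r,c].round(4).tolist()) for c in range(255,335,5)])
P=W[130:205,170:260].reshape(-1,3); P=P[np.isfinite(P[:,2])]
c=P.mean(0); e=np.linalg.svd(P-c,full_matrices=False)[2]; print("plate",c,e[2])
P=W[140:205,316:322].reshape(-1,3); P=P[(P[:,2]>.06)]; c=P.mean(0); e=np.linalg.svd(P-c,full_matrices=False)[2]; print("bar",c,e[0],P.min(0),P.max(0))
t=W[300:380,330:360]
print("table",np.nanmedian(W[230:300,330:360,2]))
```

```text
140 [(255, [0.579, -0.0477, 0.0714]), (260, [0.5796, -0.0527, 0.0718]), (265, [0.5804, -0.0578, 0.0729]), (270, [0.5808, -0.0626, 0.0716]), (275, [0.5791, -0.0657, 0.0576]), (280, [0.5755, -0.068, 0.0312]), (285, [0.5762, -0.0736, 0.0312]), (290, [0.5769, -0.0791, 0.0309]), (295, [0.5728, -0.0829, 0.0003]), (300, [0.5736, -0.089, 0.0005]), (305, [0.5741, -0.095, -0.0008]), (310, [0.575, -0.1012, 0.0001]), (315, [0.5872, -0.1069, 0.077]), (320, [0.5879, -0.1117, 0.0777]), (325, [0.5774, -0.1194, 0.0011]), (330, [0.5781, -0.1255, 0.0005])]
170 [(255, [0.5487, -0.0497, 0.073]), (260, [0.5491, -0.0547, 0.0722]), (265, [0.5501, -0.0599, 0.0733]), (270, [0.5504, -0.0648, 0.072]), (275, [0.5475, -0.0683, 0.0589]), (280, [0.5408, -0.0708, 0.0311]), (285, [0.541, -0.0764, 0.0289]), (290, [0.5421, -0.0823, 0.0303]), (295, [0.5371, -0.087, 0.008]), (300, [0.5357, -0.0929, -0.0005]), (305, [0.5368, -0.0992, 0.0007]), (310, [0.5375, -0.1055, 0.0003]), (315, [0.557, -0.1105, 0.0758]), (320, [0.558, -0.1155, 0.0773]), (325, [0.5397, -0.1244, 0.0]), (330, [0.5404, -0.1307, -0.0007])]
200 [(255, [0.5157, -0.0514, 0.0719]), (260, [0.5166, -0.0567, 0.0725]), (265, [0.517, -0.0619, 0.0719]), (270, [0.5184, -0.0674, 0.0738]), (275, [0.5145, -0.0713, 0.0616]), (280, [0.5037, -0.0739, 0.0306]), (285, [0.5045, -0.0798, 0.0307]), (290, [0.5054, -0.0858, 0.0312]), (295, [0.5001, -0.0912, 0.0146]), (300, [0.4957, -0.0971, 0.0004]), (305, [0.4964, -0.1036, 0.0001]), (310, [0.497, -0.1101, -0.0007]), (315, [0.5252, -0.1144, 0.0763]), (320, [0.5263, -0.1195, 0.0777]), (325, [0.4993, -0.1297, -0.0009]), (330, [0.5003, -0.1362, -0.0005])]
plate [ 0.54478306 -0.00676048  0.06797073] [-0.01190431  0.08760253  0.99608438]
bar [ 0.5553737  -0.11430084  0.07702086] [-0.99231794 -0.12364381 -0.00416121] [ 0.52061467 -0.12117396  0.07446559] [ 0.58787862 -0.10788182  0.07975   ]
table 0.0001701089768737507
```

Call:
send_rows([
  [0.0025,0.0015,-0.03,0,130],
  [0,0,-0.04,0,130],
  [0,0,-0.04,0,130],
  [0,0,-0.04,0,130],
  [0,0,-0.025,0,130],
  [0,0,-0.006,0,130],
  [0,0,0,0,130],
  [0,0,0,0,255],
  [0,0,0,0,255],
  [0,0,0,0,255],
  [0,0,0,0,255],
], newtons=40)

```text
clock: 4.1
tcp_pos: [0.5519, -0.1151, 0.052]
orientation: [-0.002, 0.749, -0.663, 0.001]
wrist_force: [0.2, 5.0, 1.0]
finger_gap: 0.0104
```

Run:
```python
from h import *
st(); d=cam("wrist"); save(d,"w2")
```

```text
t 4.1 tcp [ 0.5519 -0.1151  0.052 ] yaw -83.0 zax [ 0.003  0.002 -1.   ] q [-0.349  0.407 -0.28   0.882  0.003  2.67 ] F [0.2 5.  1. ] gap 0.0104
```

View pics/w2.png

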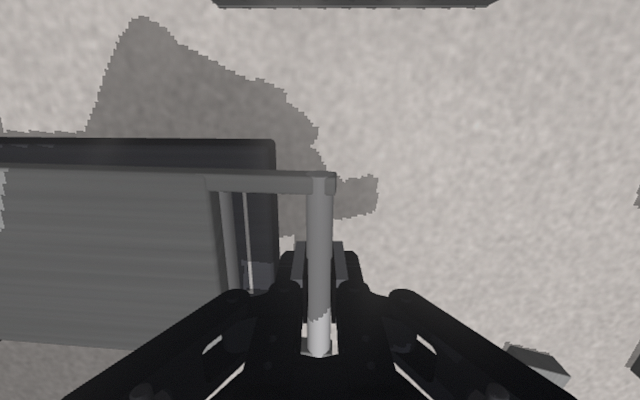

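```bash
cat > arc.py <<'E'
import numpy as np
def arc(p0,p1,n,ey=np.array([.1236,-.9923])):
    ph=np.linspace(p0,p1,n+1); h=.2153*np.cos(ph); z=.2153*np.sin(ph)
    X=np.c_[h[:,None]*ey,z]; X=np.round(X-X[0],4); return np.diff(X,axis=0).round(4)
E
python3 -c "
from arc import *
print(arc(.1446,1.456,23).tolist())"
```

```text
[[-0.0003, 0.0021, 0.0121], [-0.0003, 0.0028, 0.0119], [-0.0004, 0.0034, 0.0118], [-0.0005, 0.0041, 0.0116], [-0.0006, 0.0048, 0.0113], [-0.0007, 0.0054, 0.011], [-0.0008, 0.006, 0.0107], [-0.0008, 0.0066, 0.0103], [-0.0009, 0.0071, 0.0099], [-0.0009, 0.0078, 0.0095], [-0.0011, 0.0082, 0.009], [-0.0011, 0.0087, 0.0086], [-0.0011, 0.0093, 0.008], [-0.0012, 0.0096, 0.0075], [-0.0013, 0.0101, 0.0069], [-0.0013, 0.0104, 0.0064], [-0.0013, 0.0108, 0.0057], [-0.0014, 0.011, 0.0051], [-0.0014, 0.0114, 0.0044], [-0.0014, 0.0116, 0.0038], [-0.0015, 0.0118, 0.0032], [-0.0015, 0.0119, 0.0024], [-0.0015, 0.012, 0.0018]]
```

Call:
send_rows([
  [-0.0003,0.0021,0.0121,0,255],
  [-0.0003,0.0028,0.0119,0,255],
  [-0.0004,0.0034,0.0118,0,255],
  [-0.0005,0.0041,0.0116,0,255],
  [-0.0006,0.0048,0.0113,0,255],
  [-0.0007,0.0054,0.011,0,255],
  [-0.0008,0.006,0.0107,0,255],
  [-0.0008,0.0066,0.0103,0,255],
], newtons=50)

```text
clock: 4.95
tcp_pos: [0.548, -0.082, 0.1424]
orientation: [-0.0, 0.748, -0.663, 0.002]
wrist_force: [4.9, -2.4, -7.3]
finger_gap: 0.01
```

Call:
send_rows([
  [-0.0009,0.0071,0.0099,0,255],
  [-0.0009,0.0078,0.0095,0,255],
  [-0.0011,0.0082,0.009,0,255],
  [-0.0011,0.0087,0.0086,0,255],
  [-0.0011,0.0093,0.008,0,255],
  [-0.0012,0.0096,0.0075,0,255],
  [-0.0013,0.0101,0.0069,0,255],
  [-0.0013,0.0104,0.0064,0,255],
])

```text
clock: 5.75
tcp_pos: [0.5402, -0.0135, 0.2106]
orientation: [0.001, 0.748, -0.664, 0.006]
wrist_force: [3.5, -11.4, 4.7]
finger_gap: 0.0102
```

Call:
send_rows([
  [-0.0013,0.0108,0.0057,0,255],
  [-0.0014,0.011,0.0051,0,255],
  [-0.0014,0.0114,0.0044,0,255],
  [-0.0014,0.0116,0.0038,0,255],
  [-0.0015,0.0118,0.0032,0,255],
  [-0.0015,0.0119,0.0024,0,255],
  [-0.0015,0.012,0.0018,0,255],
  [0,0,0,0,255],
])

```text
clock: 6.55
tcp_pos: [0.5306, 0.0698, 0.239]
orientation: [-0.002, 0.749, -0.663, 0.006]
wrist_force: [0.3, -2.4, 15.8]
finger_gap: 0.0102
```

Run:
```python
from h import *
st(); d=cam("scene"); save(d,"s3"); d=cam("wrist"); save(d,"w3")
```

```text
t 6.55 tcp [0.5306 0.0698 0.239 ] yaw -83.06 zax [ 0.012 -0.004 -1.   ] q [-0.017  0.224 -0.054  1.281 -0.004  3.003] F [ 0.3 -2.4 15.8] gap 0.0102
```

View pics/s3.png

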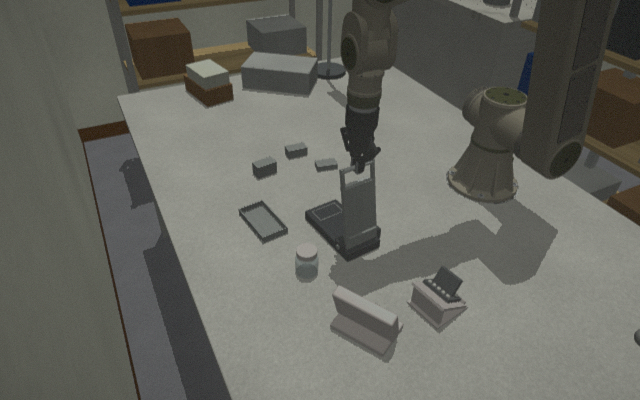

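View pics/w3.png

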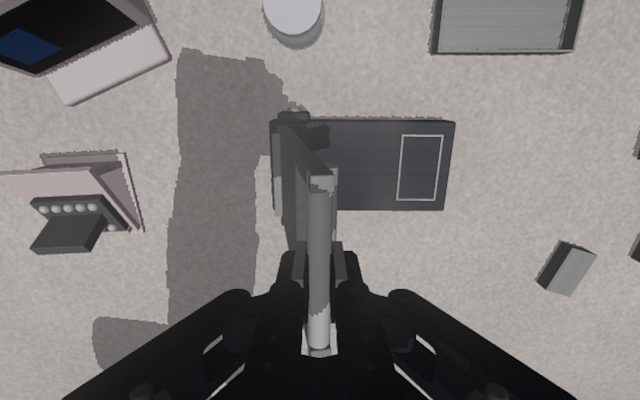

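Run:
```python
from h import *
d=cam("wrist"); np.savez("pics/w3.npz",**d); W=cloud(d)
img=d["img"].astype(int).sum(2)
m=np.zeros(img.shape,np.uint8); m[125:208,390:450]=(img[125:208,390:450]>300)
print(m.sum())
K=d["camera_matrix"];T=d["pose"]
def ray(u,v,z):
    r=T[:3,:3]@np.array([(u-K[0,2])/K[0,0],(v-K[1,2])/K[1,1],1]); return T[:3,3]+r*(z-T[2,3])/r[2]
v,u=np.nonzero(m); P=np.array([ray(a,b,.030)[:2] for a,b in zip(u,v)])
print(cv2.minAreaRect((P*1000).astype(np.float32)))
P=W[130:205,350:450].reshape(-1,3); P=P[abs(P[:,2]-.03)<.006]; print("base top z",np.median(P[:,2]))
print("table",np.nanmedian(W[250:330,440:520,2]))
m=(abs(W[...,2]-.031)<.005)&(abs(W[...,0]-.54)<.09)&(abs(W[...,1]+.03)<.08)
print(cv2.minAreaRect((W[m][:,:2]*1000).astype(np.float32)))
```

```text
688
((541.5084838867188, -57.97986602783203), (89.67048645019531, 67.48877716064453), 6.875725746154785)
base top z 0.030151275557000312
table -0.00013270265520570756
((541.638427734375, -18.210662841796875), (108.913818359375, 134.74746704101562), 6.865940093994141)
```

Call:
send_rows([
  [0,0,0,0,120],
  [0,0,0,0,120],
  [0,0,0,0,120],
  [0,0,0.03,0,120],
  [0,0,0.03,0,120],
])

```text
clock: 7.2
tcp_pos: [0.5262, 0.0707, 0.2926]
orientation: [0.001, 0.749, -0.663, -0.001]
wrist_force: [1.1, -0.8, 0.2]
finger_gap: 0.0451
```

Run:
```python
import h,numpy as np,cv2
d=dict(np.load("pics/w3.npz"))
img=d["img"].astype(int).sum(2)
m=np.zeros(img.shape,np.uint8); m[131:203,393:445]=(img[131:203,393:445]>300)
n,l,s,c=cv2.connectedComponentsWithStats(m); print(s)
K=d["camera_matrix"];T=d["pose"]
k=1+np.argmax(s[1:,4]); v,u=np.nonzero(l==k)
r=np.c_[(u-K[0,2])/K[0,0],(v-K[1,2])/K[1,1],np.ones(len(u))]@T[:3,:3].T
P=T[:3,3]+r*((.030-T[2,3])/r[:,2])[:,None]
print(cv2.minAreaRect((P[:,:2]*1000).astype(np.float32)))
# base right corners via ray edges
W=h.cloud(d)
m=(abs(W[...,2]-.031)<.005)&(abs(W[...,0]-.54)<.09)&(W[...,1]<-.03)&(W[...,1]>-.12)
print(cv2.minAreaRect((W[m][:,:2]*1000).astype(np.float32)))
```

```text
[[     0      0    640    400 255446]
 [   396    134     48     67    554]]
((545.0303344726562, -48.528648376464844), (80.65007781982422, 49.238853454589844), 6.575637340545654)
((545.964599609375, -54.61543655395508), (108.79360961914062, 61.03826141357422), 6.576463222503662)
```

Call:
send_rows([
  [0,-0.02,0.01,0,60],
  [0.01,-0.04,0,0,30],
  [0.01,-0.045,0,0,0],
  [0.01,-0.045,0,0,0],
  [0.01,-0.045,0,0,0],
  [0.01,-0.045,0,0,0],
  [0.01,-0.045,-0.015,0,0],
  [0.01,-0.045,-0.015,0,0],
  [0.01,-0.045,-0.015,0,0],
  [0.01,-0.035,-0.02,0,0],
  [0.005,-0.01,-0.02,0,0],
  [0,0,0,0,0],
])

```text
clock: 8.4
tcp_pos: [0.6207, -0.3504, 0.2127]
orientation: [0.001, 0.748, -0.664, -0.004]
wrist_force: [1.3, 0.5, 0.3]
finger_gap: 0.0856
```

```bash
cat >> h.py <<'E'
def block(d,c,zt):
    W=cloud(d); m=(np.hypot(W[...,0]-c[0],W[...,1]-c[1])<.06)&(abs(W[...,2]-zt)<.004)
    P=W[m]; r=cv2.minAreaRect((P[:,:2]*1000).astype(np.float32)); print("z",np.median(P[:,2]).round(4),m.sum(),r,P.mean(0).round(4))
E
python3 - <<'E'
from h import *
st(); d=cam("wrist"); save(d,"w4"); np.savez("pics/w4.npz",**d)
for c,z in (((.62,-.35),.044),((.424,-.295),.02),((.48,-.411),.032)): block(d,c,z)
for t in ["thick_center"]:
    print(t,[(np.round(x["xyz"],4).tolist(),round(x["conf"],2)) for x in eyes.tip_of(t,"wrist")[:2]])
E
```

```text
t 8.4 tcp [ 0.6207 -0.3504  0.2127] yaw -83.2 zax [-0.007  0.005 -1.   ] q [-0.626  0.614  0.47   1.435 -0.     2.397] F [1.3 0.5 0.3] gap 0.0856
z 0.0442 2410 ((621.96435546875, -348.966552734375), (70.14834594726562, 39.56693649291992), 7.809924125671387) [ 0.6235 -0.349   0.0442]
z 0.0202 1322 ((423.28997802734375, -294.1887512207031), (39.89091491699219, 71.99665069580078), 79.26849365234375) [ 0.4256 -0.2945  0.0201]
z 0.0321 1561 ((481.13775634765625, -410.2757568359375), (40.20674514770508, 71.0699691772461), 86.8875503540039) [ 0.4835 -0.4101  0.032 ]
thick_center [([0.6263, -0.3497, 0.0226], 0.67)]
```

View pics/w4.png

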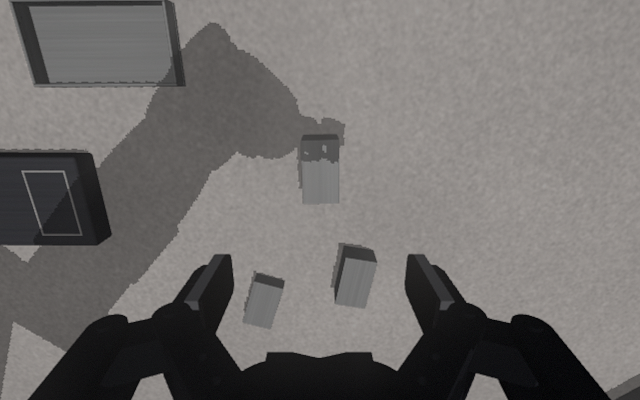

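Call:
send_rows([
  [0.0018,0.0014,-0.04,0.6,0],
  [0,0,-0.045,0,0],
  [0,0,-0.045,0,0],
  [0,0,-0.045,0,0],
  [0,0,-0.02,0,0],
  [0,0,-0.006,0,0],
  [0,0,0,0,0],
  [0,0,0,0,255],
  [0,0,0,0,255],
  [0,0,0,0,255],
  [0,0,0,0,255],
  [0,0,0,0,255],
], newtons=70)

```text
clock: 9.7
tcp_pos: [0.6256, -0.3491, 0.0196]
orientation: [-0.0, 0.752, -0.659, 0.002]
wrist_force: [-0.4, -1.0, 6.3]
finger_gap: 0.0385
```

Run:
```python
from h import *
st()
```

```text
t 9.7 tcp [ 0.6256 -0.3491  0.0196] yaw -82.46 zax [ 0.003 -0.003 -1.   ] q [-0.621  0.698  0.14   1.008 -0.     2.389] F [-0.4 -1.   6.3] gap 0.0385
```

Call:
send_rows([
  [0,0,0.01,0,255],
  [0,0,0.03,0,255],
  [0,0,0.04,0,255],
  [-0.004,0.015,0.04,0,255],
  [-0.01,0.038,0.01,-0.8,255],
  [-0.01,0.038,0,0,255],
  [-0.01,0.038,0,0,255],
  [-0.01,0.038,0,0,255],
  [-0.01,0.038,0,0,255],
  [-0.01,0.038,0,0,255],
  [-0.01,0.036,0,0,255],
  [0,0,0,0,255],
])

```text
clock: 10.9
tcp_pos: [0.5472, -0.0642, 0.1469]
orientation: [0.0, 0.749, -0.662, -0.002]
wrist_force: [0.5, -0.4, -5.0]
finger_gap: 0.0386
```

Run:
```python
from h import *
st(); d=cam("wrist"); save(d,"w5"); np.savez("pics/w5.npz",**d)
```

```text
t 10.9 tcp [ 0.5472 -0.0642  0.1469] yaw -82.97 zax [-0.004  0.003 -1.   ] q [-2.630e-01  3.100e-01 -1.690e-01  1.096e+00  2.000e-03  2.756e+00] F [ 0.5 -0.4 -5. ] gap 0.0386
```

View pics/w5.png

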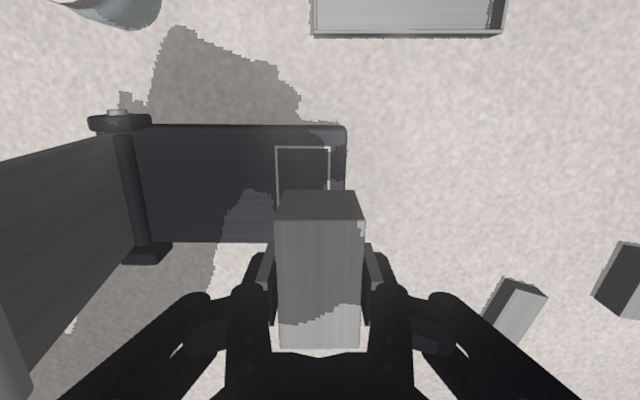

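Run:
```python
import numpy as np,cv2,h
d=dict(np.load("pics/w5.npz")); W=h.cloud(d)
print([W[r,320].round(4).tolist() for r in range(185,360,12)])
m=np.zeros(W.shape[:2],bool); m[200:360,270:372]=1
zt=np.nanmedian(W[240:330,290:350,2]); print(zt)
m&=abs(W[...,2]-zt)<.004; P=W[m]; print(cv2.minAreaRect((P[:,:2]*1000).astype(np.float32)),P.mean(0))
```

```text
[[0.5516, -0.0633, 0.031], [0.5785, -0.0601, 0.1409], [0.5785, -0.0601, 0.158], [0.5783, -0.0602, 0.1714], [0.5731, -0.0608, 0.1723], [0.5672, -0.0615, 0.1718], [0.5617, -0.0622, 0.1725], [0.5545, -0.0631, 0.1708], [0.5481, -0.0639, 0.1706], [0.5428, -0.0646, 0.1722], [0.535, -0.0655, 0.1708], [0.5288, -0.0663, 0.1716], [0.5213, -0.0672, 0.1712], [0.5148, -0.068, 0.172], [0.3277, -0.091, 0.0002]]
0.17152792678166923
((544.2999877929688, -64.43899536132812), (70.8470687866211, 46.05628967285156), 6.4110493659973145) [ 0.54786742 -0.06332717  0.17149508]
```

Call:
send_rows([
  [0.0005,0.008,-0.02,0,255],
  [0.0005,0.008,-0.03,0,255],
  [0,0,-0.025,0,255],
  [0,0,-0.014,0,255],
  [0,0,0,0,255],
  [0,0,0,0,255],
])

```text
clock: 11.55
tcp_pos: [0.5514, -0.0536, 0.0583]
orientation: [0.0, 0.747, -0.665, -0.0]
wrist_force: [0.4, -0.4, -4.4]
finger_gap: 0.0388
```

Run:
```python
import numpy as np,cv2,h
h.st(); d=h.cam("wrist"); h.save(d,"w6"); np.savez("pics/w6.npz",**d)
W=h.cloud(d)
print([W[r,320].round(4).tolist() for r in range(185,360,12)])
```

```text
t 11.55 tcp [ 0.5514 -0.0536  0.0583] yaw -83.3 zax [-0.001 -0.    -1.   ] q [-0.242  0.386 -0.295  0.891 -0.     2.783] F [ 0.4 -0.4 -4.4] gap 0.0388
[[0.5824, -0.0498, 0.0298], [0.5826, -0.0498, 0.0519], [0.5827, -0.0497, 0.0695], [0.5824, -0.0497, 0.0828], [0.5769, -0.0504, 0.083], [0.571, -0.0511, 0.0826], [0.5648, -0.0518, 0.0822], [0.5592, -0.0524, 0.0831], [0.5536, -0.0531, 0.084], [0.5462, -0.054, 0.0826], [0.5399, -0.0547, 0.0831], [0.533, -0.0555, 0.083], [0.526, -0.0564, 0.0831], [0.5197, -0.0571, 0.0841], [0.4256, -0.0684, 0.0007]]
```

View pics/w6.png

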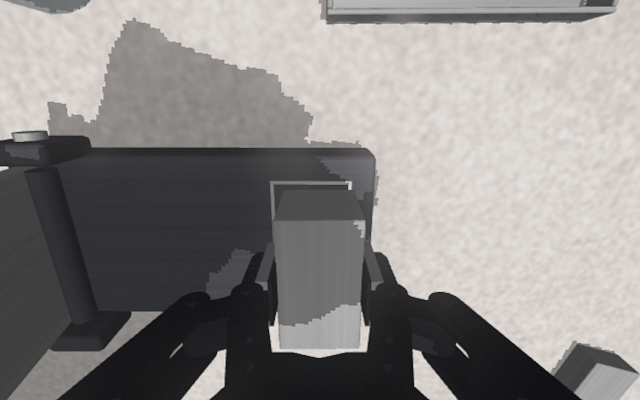

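Call:
send_rows([
  [-0.0025,0.0055,-0.003,0,255],
  [0,0,-0.003,0,255],
  [0,0,0,0,255],
  [0,0,0,0,255],
])

```text
clock: 12.0
tcp_pos: [0.5489, -0.0473, 0.0524]
orientation: [-0.0, 0.748, -0.664, 0.0]
wrist_force: [0.1, 0.1, -4.9]
finger_gap: 0.0389
```

Run:
```python
import numpy as np,cv2,h
h.st(); d=h.cam("wrist"); h.save(d,"w7"); np.savez("pics/w7.npz",**d)
W=h.cloud(d)
print([W[r,320].round(4).tolist() for r in range(185,360,20)])
```

```text
t 12.0 tcp [ 0.5489 -0.0473  0.0524] yaw -83.24 zax [ 0. -0. -1.] q [-0.232  0.386 -0.311  0.873 -0.     2.792] F [ 0.1  0.1 -4.9] gap 0.0389
[[0.5818, -0.0433, 0.0303], [0.58, -0.0434, 0.058], [0.5781, -0.0436, 0.0772], [0.5688, -0.0447, 0.0774], [nan, nan, nan], [0.548, -0.0472, 0.0768], [0.5374, -0.0484, 0.0773], [0.5261, -0.0498, 0.0775], [0.5141, -0.0512, 0.0776]]
```

View pics/w7.png

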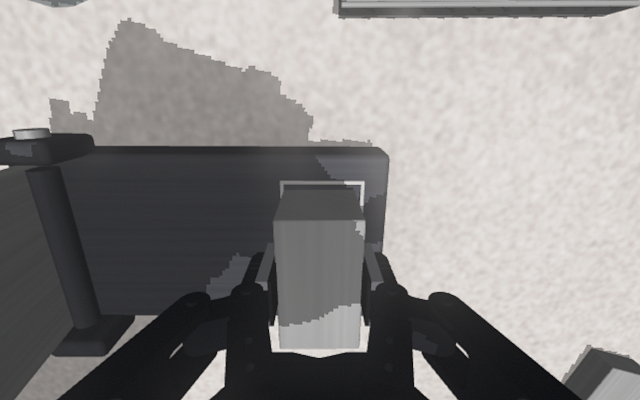

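Call:
send_rows([
  [0,-0.0008,-0.002,0,255],
  [0,0,-0.0015,0,255],
  [0,0,0,0,255],
  [0,0,0,0,255],
])

```text
clock: 12.45
tcp_pos: [0.5491, -0.0484, 0.0495]
orientation: [-0.0, 0.747, -0.664, 0.001]
wrist_force: [-3.8, 0.4, 4.8]
finger_gap: 0.0388
```

Call:
send_rows([
  [0,0,0,0,90],
  [0,0,0,0,60],
  [0,0,0.005,0,30],
  [0,0,0.03,0,0],
  [0,0,0.04,0,0],
  [0,-0.01,0.04,0,0],
  [0,-0.02,0.03,0,0],
])

```text
clock: 13.15
tcp_pos: [0.5495, -0.0776, 0.1968]
orientation: [-0.001, 0.748, -0.663, 0.001]
wrist_force: [0.5, -0.2, -0.5]
finger_gap: 0.0853
```

Run:
```python
import numpy as np,cv2,h
h.st(); d=h.cam("wrist"); h.save(d,"w8"); np.savez("pics/w8.npz",**d)
h.block(d,(.545,-.0485),.074)
```

```text
t 13.15 tcp [ 0.5495 -0.0776  0.1968] yaw -83.13 zax [ 0.003 -0.    -1.   ] q [-0.285  0.284 -0.079  1.205  0.     2.736] F [ 0.5 -0.2 -0.5] gap 0.0853
z 0.0742 3174 ((545.5863037109375, -47.15575408935547), (70.3815689086914, 39.86849594116211), 6.314778804779053) [ 0.5473 -0.0473  0.0742]
```

View pics/w8.png

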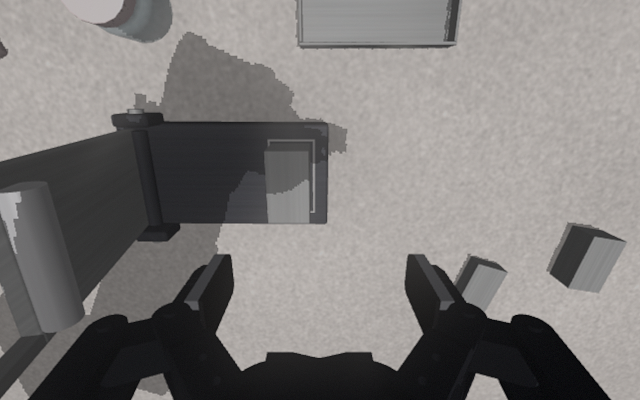

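Call:
send_rows([
  [-0.015,-0.03,0,-3,0],
  [-0.022,-0.038,0,-3,0],
  [-0.022,-0.038,0,-3,0],
  [-0.022,-0.038,-0.01,-3,0],
  [-0.022,-0.038,-0.02,-3,0],
  [-0.018,-0.03,-0.02,-2.6,0],
  [-0.005,-0.005,0,0,0],
  [0,0,0,0,0],
])

```text
clock: 14.0
tcp_pos: [0.4219, -0.2957, 0.1434]
orientation: [0.0, -0.636, 0.772, 0.001]
wrist_force: [1.1, 0.4, -0.3]
finger_gap: 0.0855
```

Run:
```python
import numpy as np,cv2,h
h.st(); d=h.cam("wrist"); h.save(d,"w9"); np.savez("pics/w9.npz",**d)
h.block(d,(.424,-.294),.02)
```

```text
t 14.0 tcp [ 0.4219 -0.2957  0.1434] yaw -100.98 zax [-0.001  0.001 -1.   ] q [-0.767  0.244 -0.268  1.06   0.     2.566] F [ 1.1  0.4 -0.3] gap 0.0855
z 0.0202 3185 ((422.80743408203125, -294.3731689453125), (40.0455322265625, 70.62014770507812), 79.70712280273438) [ 0.4248 -0.2947  0.0202]
```

View pics/w9.png

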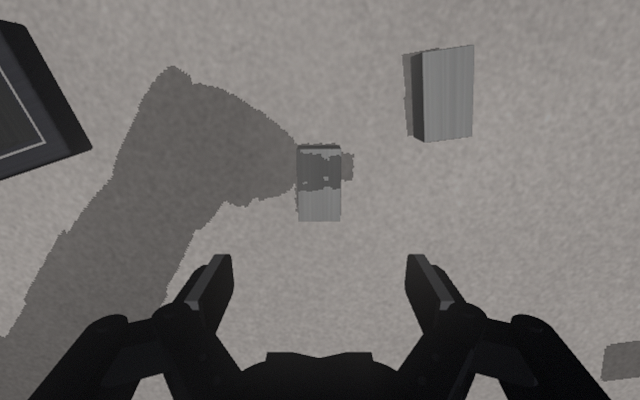

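Call:
send_rows([
  [0.001,0.0013,-0.03,0.6,0],
  [0,0,-0.03,0,0],
  [0,0,-0.03,0,0],
  [0,0,-0.03,0,0],
  [0,0,-0.012,0,0],
  [0,0,-0.004,0,0],
  [0,0,0,0,0],
])

```text
clock: 14.75
tcp_pos: [0.4247, -0.2936, 0.0084]
orientation: [0.0, -0.642, 0.767, -0.0]
wrist_force: [-0.6, -1.2, 0.5]
finger_gap: 0.0856
```

Call:
send_rows([
  [-0.0015,-0.0006,-0.003,0,0],
  [0,0,0,0,255],
  [0,0,0,0,255],
  [0,0,0,0,255],
  [0,0,0,0,255],
  [0,0,0,0,255],
], newtons=60)

```text
clock: 15.35
tcp_pos: [0.4227, -0.295, 0.0056]
orientation: [0.0, -0.641, 0.768, -0.001]
wrist_force: [-1.5, 1.7, 5.6]
finger_gap: 0.0384
```

Call:
send_rows([
  [0,0,0.01,0,255],
  [0,0,0.03,0,255],
  [0.005,0.01,0.04,0,255],
  [0.018,0.035,0.03,3,255],
  [0.018,0.036,0.025,4,255],
  [0.018,0.036,0,4,255],
  [0.018,0.036,0,3,255],
  [0.018,0.036,0,3,255],
  [0.018,0.036,0,0,255],
  [0.008,0.018,0,0,255],
  [0,0,0,0,255],
  [0,0,0,0,255],
])

```text
clock: 16.55
tcp_pos: [0.5429, -0.0512, 0.1397]
orientation: [0.0, 0.748, -0.664, -0.0]
wrist_force: [-0.1, -0.7, -1.6]
finger_gap: 0.0384
```

```bash
cat > held.py <<'E'
import numpy as np,cv2,h,sys
h.st(); d=h.cam("wrist"); h.save(d,sys.argv[1]); np.savez("pics/%s.npz"%sys.argv[1],**d)
W=h.cloud(d)
print([(r,W[r,320].round(4).tolist()) for r in range(170,360,10)])
zt=np.nanmedian(W[250:330,295:345,2]); print(zt)
m=np.zeros(W.shape[:2],bool); m[180:365,280:360]=1
m&=abs(W[...,2]-zt)<.004; P=W[m]; print(cv2.minAreaRect((P[:,:2]*1000).astype(np.float32)),P.mean(0))
E
python3 held.py w10
```

```text
t 16.55 tcp [ 0.5429 -0.0512  0.1397] yaw -83.18 zax [-0.001 -0.    -1.   ] q [-2.410e-01  3.010e-01 -2.000e-01  1.071e+00 -1.000e-03  2.782e+00] F [-0.1 -0.7 -1.6] gap 0.0384
[(170, [0.5737, -0.0475, 0.0741]), (180, [0.5663, -0.0484, 0.0736]), (190, [0.5591, -0.0493, 0.0744]), (200, [0.5781, -0.0468, 0.1496]), (210, [0.5752, -0.0471, 0.1548]), (220, [0.5703, -0.0477, 0.1549]), (230, [0.5652, -0.0483, 0.1547]), (240, [0.5599, -0.049, 0.1543]), (250, [0.5553, -0.0495, 0.1554]), (260, [0.5493, -0.0502, 0.1544]), (270, [0.5443, -0.0509, 0.1551]), (280, [0.5383, -0.0516, 0.1546]), (290, [0.532, -0.0523, 0.1539]), (300, [0.5271, -0.0529, 0.1553]), (310, [0.5204, -0.0537, 0.1545]), (320, [0.5147, -0.0544, 0.1552]), (330, [0.3666, -0.0726, 0.001]), (340, [0.3506, -0.0745, -0.0005]), (350, [0.3362, -0.0762, 0.0])]
0.15422299694612862
((543.3568725585938, -49.934486389160156), (71.51561737060547, 39.94746398925781), 7.368544101715088) [ 0.54639656 -0.05019274  0.15418219]
```

View pics/w10.png

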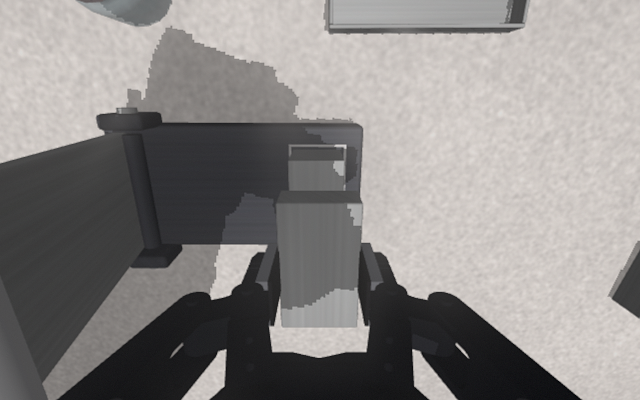

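Call:
send_rows([
  [0.002,0.0025,-0.02,0,255],
  [0,0,-0.02,0,255],
  [0,0,-0.011,0,255],
  [0,0,-0.003,0,255],
  [0,0,0,0,255],
  [0,0,0,0,255],
])

```text
clock: 17.2
tcp_pos: [0.5458, -0.0495, 0.0865]
orientation: [-0.0, 0.747, -0.665, 0.001]
wrist_force: [-0.6, -0.1, -1.7]
finger_gap: 0.0382
```

```bash
python3 held.py w11
```

```text
t 17.2 tcp [ 0.5458 -0.0495  0.0865] yaw -83.29 zax [ 0.001 -0.    -1.   ] q [-0.237  0.347 -0.275  0.947 -0.     2.788] F [-0.6 -0.1 -1.7] gap 0.0382
[(170, [0.5806, -0.0454, 0.0366]), (180, [0.5805, -0.0453, 0.0604]), (190, [0.5787, -0.0455, 0.0738]), (200, [0.5812, -0.0451, 0.0969]), (210, [0.578, -0.0455, 0.1015]), (220, [0.5728, -0.0461, 0.1008]), (230, [0.5675, -0.0468, 0.1002]), (240, [0.5625, -0.0473, 0.1006]), (250, [0.5577, -0.0479, 0.1015]), (260, [0.5519, -0.0486, 0.1008]), (270, [0.5467, -0.0492, 0.1013]), (280, [0.5405, -0.0499, 0.1005]), (290, [0.5349, -0.0506, 0.1008]), (300, [0.5287, -0.0513, 0.1005]), (310, [0.5232, -0.052, 0.1013]), (320, [0.5167, -0.0528, 0.1009]), (330, [0.4178, -0.0647, -0.0001]), (340, [0.4051, -0.0662, -0.001]), (350, [0.3942, -0.0675, 0.0002])]
0.10102796828467962
((546.3336181640625, -48.07920837402344), (70.87732696533203, 40.02873229980469), 7.481006145477295) [ 0.54930437 -0.0484729   0.10098978]
```

View pics/w11.png

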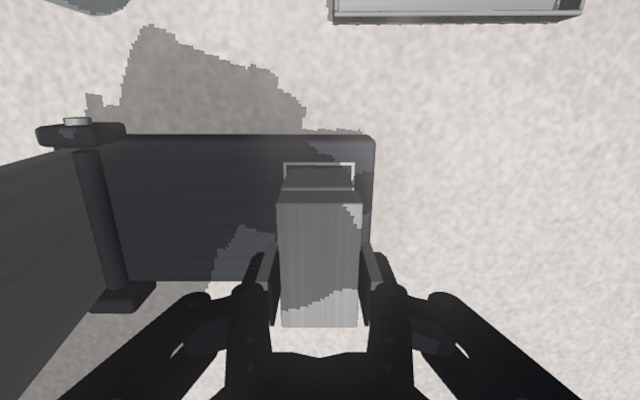

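Call:
send_rows([
  [-0.0007,0,-0.004,0,255],
  [0,0,-0.002,0,255],
  [0,0,-0.001,0,255],
  [0,0,0,0,255],
  [0,0,0,0,255],
])

```text
clock: 17.75
tcp_pos: [0.5447, -0.049, 0.0796]
orientation: [-0.0, 0.748, -0.664, 0.0]
wrist_force: [-3.2, -0.5, 5.7]
finger_gap: 0.0385
```

Call:
send_rows([
  [0,0,0,0,90],
  [0,0,0,0,60],
  [0,0,0.005,0,40],
  [0,0,0.03,0,40],
  [0,0,0.04,0,40],
  [0,0,0.04,0,60],
  [0,0,0.04,0,80],
  [0,0,0.04,0,110],
  [0,0,0.03,0,120],
  [0,0,0,0,120],
])

```text
clock: 18.75
tcp_pos: [0.5466, -0.0494, 0.309]
orientation: [-0.002, 0.748, -0.664, 0.004]
wrist_force: [0.6, 0.1, 0.1]
finger_gap: 0.045
```

Run:
```python
import numpy as np,cv2,h
h.st(); d=h.cam("wrist"); h.save(d,"w12"); np.savez("pics/w12.npz",**d)
h.block(d,(.545,-.0485),.094)
W=h.cloud(d); m=(abs(W[...,2]-.262)<.01)&(W[...,1]>.03)&(W[...,1]<.12)&(abs(W[...,0]-.53)<.08); print(m.sum(),W[m].mean(0), W[m].min(0),W[m].max(0))
for r in range(100,400,20):
    k=np.nonzero(m[r])[0]
    if len(k): print(r,k.min(),k.max(),W[r,k].mean(0).round(4),W[r,k,2].max())
```

```text
t 18.75 tcp [ 0.5466 -0.0494  0.309 ] yaw -83.25 zax [ 0.009 -0.002 -1.   ] q [-0.236  0.246  0.143  1.46  -0.     2.787] F [0.6 0.1 0.1] gap 0.045
z 0.0942 1839 ((545.6119384765625, -47.34905242919922), (69.2859115600586, 39.9210205078125), 6.469025135040283) [ 0.5467 -0.0472  0.0942]
2698 [0.53532001 0.06926649 0.25840068] [0.48087348 0.0583162  0.25201547] [0.58128412 0.08234404 0.26282174]
160 125 147 [0.5746 0.0734 0.2599] 0.26218071632394624
180 131 151 [0.5608 0.0721 0.258 ] 0.2611491687545072
200 135 154 [0.5469 0.0706 0.2581] 0.26079118355538106
220 139 158 [0.5323 0.0687 0.2582] 0.2604978157414081
240 143 161 [0.517  0.0671 0.2582] 0.26032033094452467
260 147 164 [0.5012 0.0653 0.2585] 0.26109628917743316
280 149 167 [0.4858 0.0633 0.2605] 0.2621245864777229
```

View pics/w12.png

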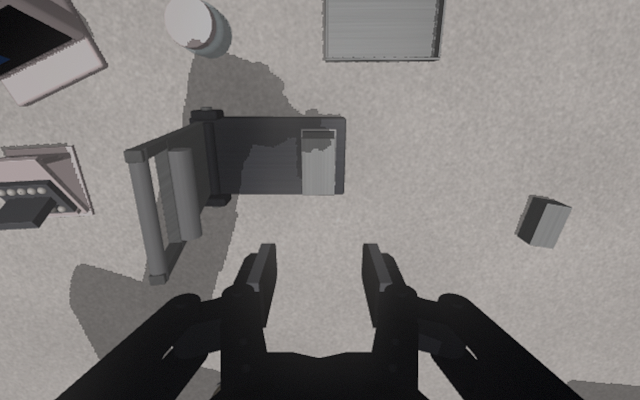

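Call:
send_rows([
  [-0.002,0.02,0,0,120],
  [-0.004,0.035,0,0,120],
  [-0.005,0.035,0,0,120],
  [-0.0055,0.025,0,0,120],
  [0,0.005,0,0,120],
  [0,0,0,0,120],
])

```text
clock: 19.4
tcp_pos: [0.5276, 0.0717, 0.3026]
orientation: [0.001, 0.748, -0.664, -0.001]
wrist_force: [-0.2, -0.4, -0.0]
finger_gap: 0.0451
```

Run:
```python
import numpy as np,cv2,h
h.st(); d=h.cam("wrist"); h.save(d,"w13"); np.savez("pics/w13.npz",**d)
W=h.cloud(d); m=(abs(W[...,2]-.262)<.01)&(W[...,1]>.03)&(W[...,1]<.12)&(abs(W[...,0]-.53)<.08)
for r in range(100,400,20):
    k=np.nonzero(m[r])[0]
    if len(k): print(r,k.min(),k.max(),W[r,k].mean(0).round(4),W[r,k,2].max())
from arc import *
print(arc(1.4487,.48,20).tolist())
```

```text
t 19.4 tcp [0.5276 0.0717 0.3026] yaw -83.14 zax [-0.002 -0.    -1.   ] q [-0.016  0.222  0.097  1.448 -0.     3.006] F [-0.2 -0.4 -0. ] gap 0.0451
160 313 331 [0.5703 0.0756 0.2586] 0.26102820175815555
180 313 330 [0.5573 0.0744 0.2585] 0.2599954031137603
200 313 330 [0.5438 0.0727 0.2586] 0.26006346956977777
220 313 330 [0.5296 0.071  0.2586] 0.26026670254974377
240 313 329 [0.5148 0.0693 0.2586] 0.26033450209208153
260 313 329 [0.499  0.0676 0.2581] 0.2599146167480132
280 314 330 [0.4843 0.0651 0.2605] 0.26185057598130634
[[0.0013, -0.0102, -0.0015], [0.0012, -0.0102, -0.002], [0.0013, -0.01, -0.0025], [0.0012, -0.0099, -0.003], [0.0012, -0.0098, -0.0035], [0.0012, -0.0096, -0.004], [0.0012, -0.0093, -0.0044], [0.0011, -0.0092, -0.0049], [0.0011, -0.0089, -0.0053], [0.0011, -0.0086, -0.0057], [0.0011, -0.0084, -0.0061], [0.001, -0.0081, -0.0066], [0.0009, -0.0077, -0.0069], [0.001, -0.0074, -0.0073], [0.0008, -0.007, -0.0077], [0.0009, -0.0066, -0.008], [0.0007, -0.0063, -0.0083], [0.0008, -0.0058, -0.0086], [0.0006, -0.0055, -0.0088], [0.0007, -0.005, -0.0092]]
```

View pics/w13.png

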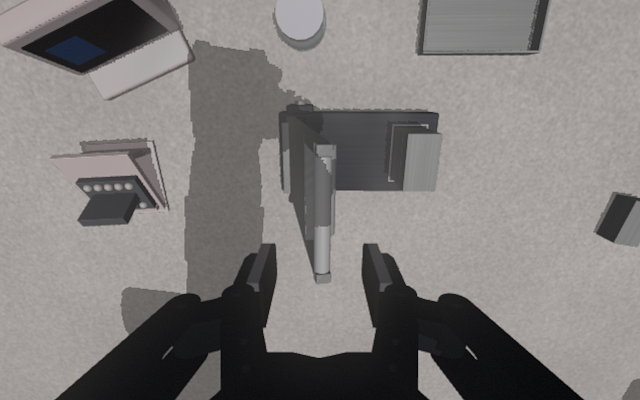

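Call:
send_rows([
  [0.002,-0.001,-0.025,0,120],
  [0,0,-0.025,0,120],
  [0,0,-0.016,0,120],
  [0,0,0,0,120],
  [0,0,0,0,255],
  [0,0,0,0,255],
  [0,0,0,0,255],
  [0,0,0,0,255],
], newtons=50)

```text
clock: 20.25
tcp_pos: [0.5309, 0.0696, 0.239]
orientation: [-0.0, 0.747, -0.664, 0.001]
wrist_force: [0.3, -1.1, 3.6]
finger_gap: 0.0102
```

Call:
send_rows([
  [0.0013,-0.0102,-0.0015,0,255],
  [0.0012,-0.0102,-0.002,0,255],
  [0.0013,-0.01,-0.0025,0,255],
  [0.0012,-0.0099,-0.003,0,255],
  [0.0012,-0.0098,-0.0035,0,255],
  [0.0012,-0.0096,-0.004,0,255],
  [0.0012,-0.0093,-0.0044,0,255],
  [0.0011,-0.0092,-0.0049,0,255],
  [0.0011,-0.0089,-0.0053,0,255],
  [0.0011,-0.0086,-0.0057,0,255],
])

```text
clock: 21.25
tcp_pos: [0.542, -0.0265, 0.2005]
orientation: [0.0, 0.747, -0.664, -0.0]
wrist_force: [1.2, 3.2, 3.0]
finger_gap: 0.0097
```

Call:
send_rows([
  [0.0011,-0.0084,-0.0061,0,255],
  [0.001,-0.0081,-0.0066,0,255],
  [0.0009,-0.0077,-0.0069,0,255],
  [0.001,-0.0074,-0.0073,0,255],
  [0.0008,-0.007,-0.0077,0,255],
  [0.0009,-0.0066,-0.008,0,255],
  [0.0007,-0.0063,-0.0083,0,255],
  [0.0008,-0.0058,-0.0086,0,255],
])

```text
clock: 22.05
tcp_pos: [0.5488, -0.0836, 0.1405]
orientation: [0.0, 0.747, -0.664, -0.0]
wrist_force: [-3.0, 2.2, 4.0]
finger_gap: 0.0103
```

Run:
```python
import numpy as np,cv2,h
h.st(); d=h.cam("wrist"); h.save(d,"w14"); np.savez("pics/w14.npz",**d); d=h.cam("scene"); h.save(d,"s14")
```

```text
t 22.05 tcp [ 0.5488 -0.0836  0.1405] yaw -83.26 zax [-0.001 -0.    -1.   ] q [-2.950e-01  3.190e-01 -1.730e-01  1.080e+00 -1.000e-03  2.728e+00] F [-3.   2.2  4. ] gap 0.0103
```

View pics/w14.png

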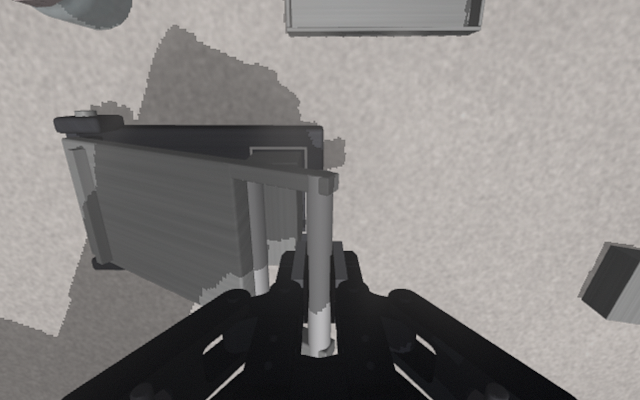

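View pics/s14.png

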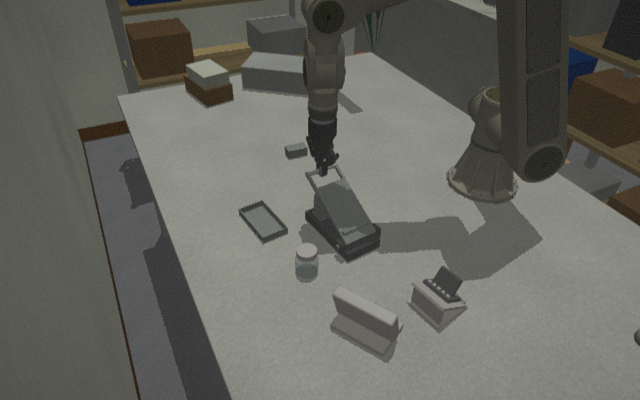

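Call:
send_rows([
  [0.0006,-0.0053,-0.009,0,255],
  [0.0003,-0.0025,-0.0045,0,255],
  [0,0,0,0,255],
])

```text
clock: 22.45
tcp_pos: [0.5498, -0.0913, 0.1268]
orientation: [0.001, 0.747, -0.664, -0.0]
wrist_force: [-0.7, -1.0, -4.5]
finger_gap: 0.0098
```

Call:
send_rows([
  [0.0001,-0.001,-0.002,0,255],
  [0.0001,-0.001,-0.002,0,255],
  [0,0,0,0,255],
])

```text
clock: 22.75
tcp_pos: [0.55, -0.0928, 0.1239]
orientation: [0.0, 0.748, -0.664, -0.0]
wrist_force: [-4.5, -1.1, 1.6]
finger_gap: 0.0099
```

Call:
send_rows([
  [0.0001,-0.0008,-0.0016,0,255],
  [0.0001,-0.0008,-0.0016,0,255],
  [0,0,0,0,255],
])

```text
clock: 23.05
tcp_pos: [0.5501, -0.0943, 0.1207]
orientation: [0.0, 0.748, -0.664, -0.0]
wrist_force: [-5.2, 2.1, 4.0]
finger_gap: 0.01
```

Call:
send_rows([
  [0,-0.0005,-0.001,0,255],
  [0,0,0,0,255],
])

```text
clock: 23.25
tcp_pos: [0.5502, -0.0943, 0.1207]
orientation: [-0.0, 0.748, -0.664, -0.0]
wrist_force: [-7.4, 2.1, 10.2]
finger_gap: 0.0099
```

Call:
send_rows([
  [0,0,-0.001,0,255],
  [0,0,0,0,255],
])

```text
clock: 23.45
tcp_pos: [0.5502, -0.0944, 0.1206]
orientation: [-0.0, 0.748, -0.664, 0.0]
wrist_force: [-8.6, 4.0, 15.6]
finger_gap: 0.0102
```

Run:
```python
import numpy as np,cv2,h
h.st(); d=h.cam("wrist"); h.save(d,"w15"); np.savez("pics/w15.npz",**d); W=h.cloud(d)
m=np.zeros(W.shape[:2],bool); m[150:240,120:200]=1
P=W[m]; P=P[np.isfinite(P[:,2])]; c=P.mean(0); e=np.linalg.svd(P-c,full_matrices=False)[2]; print(c,e[2],np.arccos(abs(e[2][2])))
```

```text
t 23.45 tcp [ 0.5502 -0.0944  0.1206] yaw -83.22 zax [ 0.001  0.    -1.   ] q [-0.314  0.337 -0.198  1.035  0.     2.709] F [-8.6  4.  15.6] gap 0.0102
[5.67473543e-01 2.72846988e-05 1.00718194e-01] [-0.28852853 -0.70919754 -0.64326522] 0.8720409846638357
```

View pics/w15.png

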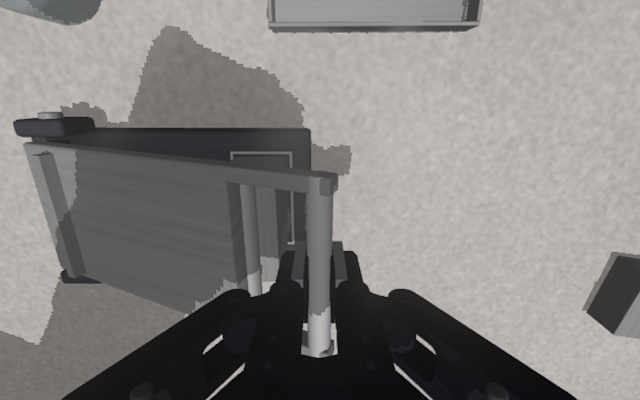

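Call:
send_rows([
  [0,0,0,0,120],
  [0,0,0,0,120],
  [0,0,0,0,120],
  [0,0,0.02,0,120],
  [0,0,0.04,0,80],
  [0,0,0.04,0,40],
  [0,0,0.04,4,0],
  [0,0.01,0.01,8,0],
  [-0.005,0.025,0,8.5,0],
  [-0.005,0.025,0,8.5,0],
  [-0.005,0.025,0,8.5,0],
  [-0.005,0.025,0,8.5,0],
])

```text
clock: 24.7
tcp_pos: [0.5308, 0.0159, 0.2685]
orientation: [-0.0, 0.949, -0.317, 0.0]
wrist_force: [0.2, 0.6, -0.3]
finger_gap: 0.0853
```

Call:
send_rows([
  [-0.008,0.025,0,8.5,0],
  [-0.008,0.025,0,8.5,0],
  [-0.008,0.025,0,8.5,0],
  [-0.008,0.025,0,8.5,0],
  [-0.008,0.025,0,8.5,0],
  [-0.008,0.025,0,8.5,0],
  [-0.008,0.025,0,8.5,0],
  [-0.008,0.025,0,8.5,0],
  [-0.008,0.025,0,8.5,0],
  [-0.008,0.025,0,8.5,0],
  [-0.008,0.025,0,8.5,0],
  [-0.008,0.025,0,8.5,0],
])

```text
clock: 25.9
tcp_pos: [0.4346, 0.3164, 0.2684]
orientation: [0.0, 0.843, 0.538, 0.0]
wrist_force: [0.6, -0.4, -0.5]
finger_gap: 0.0857
```

Run:
```python
import numpy as np,cv2,h
h.st(); d=h.cam("top"); h.save(d,"t16"); np.savez("pics/t16.npz",**d)
```

```text
t 25.9 tcp [0.4346 0.3164 0.2684] yaw 65.1 zax [ 0.001  0.    -1.   ] q [ 0.48   0.232  0.027  1.366 -0.     0.914] F [ 0.6 -0.4 -0.5] gap 0.0857
```

View pics/t16.png

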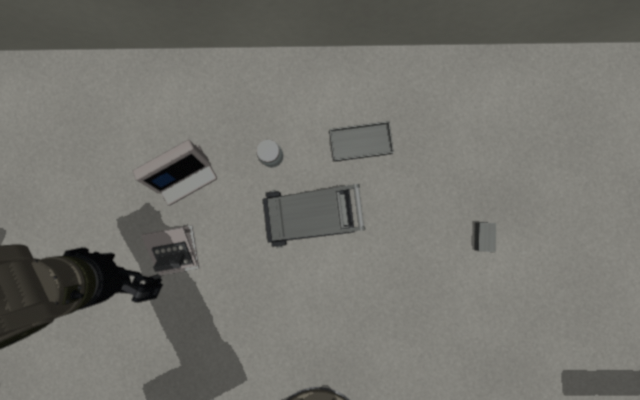

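Call:
send_rows([
  [0,0.008,0,8.5,0],
  [0,0.008,0,8.5,0],
  [-0.005,0.008,0,8.5,0],
  [-0.005,0,0,8.5,0],
  [0,0,0,0,0],
  [0,0,0,0,0],
])

```text
clock: 26.55
tcp_pos: [0.4248, 0.3392, 0.2686]
orientation: [0.0, 0.653, 0.758, 0.0]
wrist_force: [-0.1, -0.8, -0.2]
finger_gap: 0.0853
```

Run:
```python
import numpy as np,cv2,h
from h import eyes
h.st(); d=h.cam("wrist"); h.save(d,"w17"); np.savez("pics/w17.npz",**d)
for t in ["carrier_grip","stand"]:
    print(t,[(np.round(x["xyz"],4).tolist(),round(x["conf"],2)) for x in eyes.tip_of(t,"wrist")[:2]])
```

```text
t 26.55 tcp [0.4248 0.3392 0.2686] yaw 98.53 zax [ 0.  0. -1.] q [ 0.526  0.244  0.043  1.37  -0.     0.377] F [-0.1 -0.8 -0.2] gap 0.0853
carrier_grip [([0.4286, 0.3411, 0.0659], 0.9)]
stand []
```

View pics/w17.png

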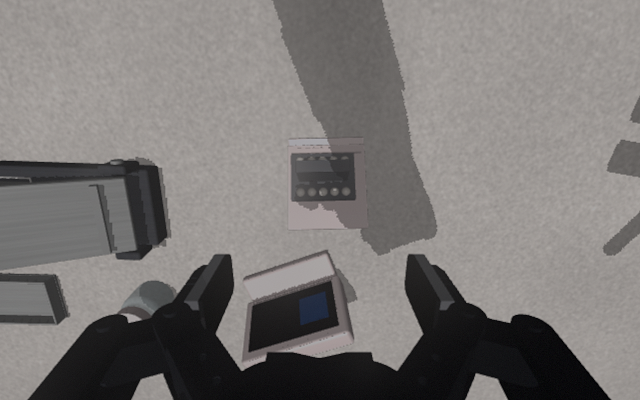

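Run:
```python
import numpy as np,cv2,h
d=dict(np.load("pics/w17.npz")); W=h.cloud(d)
cv2.imwrite("pics/w17z.png",cv2.resize(d["img"][125:240,275:375,::-1],None,fx=5,fy=5,interpolation=cv2.INTER_CUBIC))
for c in (300,323,346): print(c,[(r,W[r,c].round(4).tolist()) for r in range(134,236,5)])
for r in (165,172): print(r,[(c,W[r,c].round(4).tolist()) for c in range(284,366,4)])
```

```text
300 [(134, [0.3993, 0.3107, 0.0006]), (139, [0.4048, 0.3118, 0.008]), (144, [0.4115, 0.3127, 0.0071]), (149, [0.4146, 0.3142, 0.0264]), (154, [0.42, 0.3152, 0.0311]), (159, [0.4245, 0.3162, 0.0399]), (164, [0.4206, 0.3183, 0.0829]), (169, [0.4251, 0.3191, 0.0873]), (174, [0.4324, 0.3197, 0.0814]), (179, [0.4438, 0.32, 0.062]), (184, [0.4535, 0.3206, 0.0503]), (189, [0.4572, 0.3216, 0.0591]), (194, [0.4625, 0.3225, 0.0622]), (199, [0.4693, 0.3233, 0.0611]), (204, [0.4786, 0.324, 0.0539]), (209, [0.4838, 0.3249, 0.0576]), (214, [0.4896, 0.3258, 0.0598]), (219, [0.4948, 0.3267, 0.0634]), (224, [0.5, 0.3276, 0.0669]), (229, [0.5057, 0.3284, 0.069]), (234, [0.5471, 0.3297, -0.0007])]
323 [(134, [0.3948, 0.3413, 0.0002]), (139, [0.4007, 0.3421, 0.0051]), (144, [0.4074, 0.3431, 0.0044]), (149, [0.4104, 0.3433, 0.0253]), (154, [0.4157, 0.344, 0.0311]), (159, [0.42, 0.3446, 0.041]), (164, [0.4166, 0.3434, 0.084]), (169, [0.4216, 0.3442, 0.0865]), (174, [0.4288, 0.3453, 0.0805]), (179, [0.4401, 0.3474, 0.0607]), (184, [0.4491, 0.3489, 0.0511]), (189, [0.4527, 0.3493, 0.0602]), (194, [0.4586, 0
[... 1650 characters left out ...]
.0284])]
172 [(284, [0.4547, 0.2953, 0.0007]), (288, [0.4453, 0.3029, 0.0322]), (292, [0.4417, 0.3085, 0.043]), (296, [0.4285, 0.3153, 0.0899]), (300, [0.4283, 0.3195, 0.088]), (304, [0.4278, 0.3239, 0.0877]), (308, [0.4271, 0.3283, 0.0878]), (312, [0.4265, 0.3326, 0.0876]), (316, [0.4259, 0.337, 0.0874]), (320, [0.425, 0.3413, 0.0882]), (324, [0.4248, 0.3458, 0.0865]), (328, [0.4241, 0.3501, 0.0865]), (332, [0.4234, 0.3545, 0.0869]), (336, [0.4231, 0.359, 0.0856]), (340, [0.4224, 0.3634, 0.0858]), (344, [0.4217, 0.3677, 0.0857]), (348, [0.4215, 0.3724, 0.084]), (352, [0.4302, 0.3827, 0.0447]), (356, [0.4323, 0.3896, 0.0327]), (360, [0.4314, 0.3946, 0.0333]), (364, [0.4305, 0.3997, 0.0337])]
```

View pics/w17z.png

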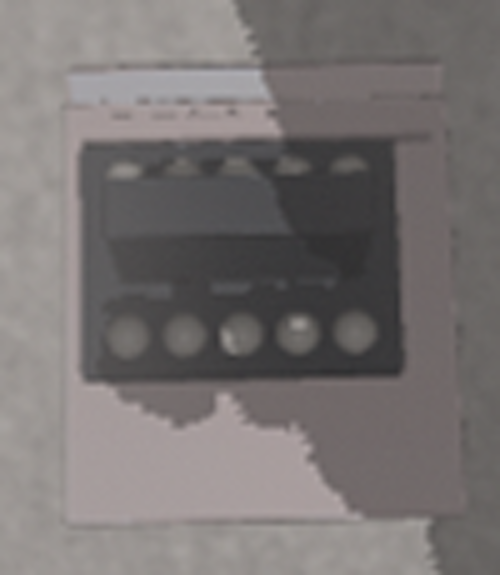

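Call:
send_rows([
  [0.0032,0.0038,-0.03,-0.3,0],
  [0,0,-0.04,0,0],
  [0,0,-0.04,0,0],
  [0,0,-0.04,0,0],
  [0,0,-0.03,0,0],
  [0,0,-0.02,0,0],
  [0,0,0,0,0],
  [0,0,0,0,0],
])

```text
clock: 27.5
tcp_pos: [0.4279, 0.3428, 0.069]
orientation: [-0.0, 0.653, 0.757, -0.0]
wrist_force: [1.2, -0.5, 0.4]
finger_gap: 0.0853
```

Run:
```python
import numpy as np,cv2,h
from h import eyes
h.st(); d=h.cam("wrist"); h.save(d,"w18"); np.savez("pics/w18.npz",**d)
W=h.cloud(d); m=(abs(W[...,0]-.43)<.06)&(abs(W[...,1]-.343)<.05)&(W[...,2]>.078)&(W[...,2]<.1)
m[:, :200]=0; m[:,440:]=0
P=W[m]; print(len(P),P.min(0),P.max(0),np.median(P,0))
print(cv2.minAreaRect((P[:,:2]*1000).astype(np.float32)))
```

```text
t 27.5 tcp [0.4279 0.3428 0.069 ] yaw 98.39 zax [-0. -0. -1.] q [ 0.529  0.366 -0.296  0.909  0.     0.383] F [ 1.2 -0.5  0.4] gap 0.0853
5256 [0.40713356 0.29301897 0.07961898] [0.44574842 0.39069854 0.09998123] [0.41888262 0.34262972 0.08603644]
((425.3031311035156, 342.98614501953125), (28.510082244873047, 98.77595520019531), 8.465944290161133)
```

View pics/w18.png

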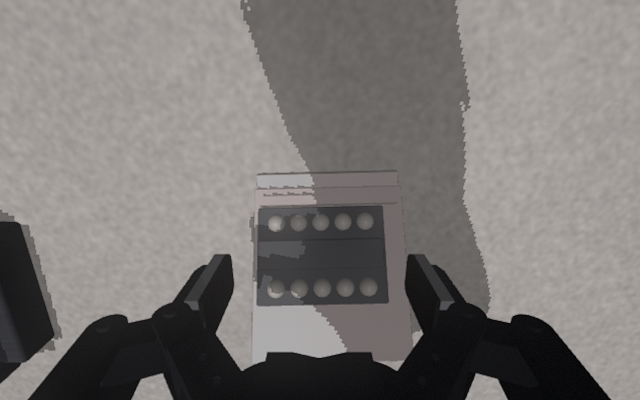

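Call:
send_rows([
  [0.0005,0.0005,-0.012,0,0],
  [0,0,-0.01,0,0],
  [0,0,0,0,0],
  [0,0,0,0,100],
  [0,0,0,0,140],
  [0,0,0,0,180],
  [0,0,0,0,255],
  [0,0,0,0,255],
], newtons=50)

```text
clock: 28.35
tcp_pos: [0.4282, 0.3436, 0.0473]
orientation: [-0.0, 0.653, 0.757, 0.0]
wrist_force: [-2.2, -0.9, 5.3]
finger_gap: 0.0593
```

Run:
```python
import numpy as np,cv2,h
from h import eyes
h.st(); d=h.cam("wrist"); h.save(d,"w19"); np.savez("pics/w19.npz",**d)
```

```text
t 28.35 tcp [0.4282 0.3436 0.0473] yaw 98.46 zax [ 0.     0.001 -1.   ] q [ 0.53   0.388 -0.323  0.859  0.     0.382] F [-2.2 -0.9  5.3] gap 0.0593
```

View pics/w19.png

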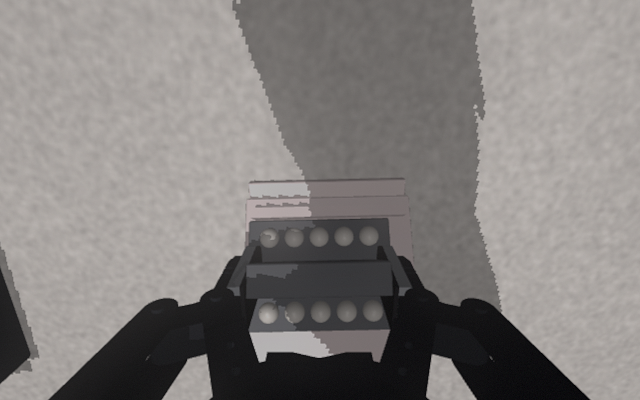

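Call:
send_rows([
  [0,0,0.005,0,255],
  [0,0,0.015,0,255],
  [0,0,0.03,0,255],
  [0,0,0.04,0,255],
  [0,0,0.04,0,255],
  [0,0,0.04,0,255],
  [0,0,0.03,0,255],
  [0,0,0,0,255],
], newtons=60)

```text
clock: 29.2
tcp_pos: [0.4304, 0.3446, 0.2513]
orientation: [0.001, 0.653, 0.757, 0.004]
wrist_force: [0.2, 0.5, -2.5]
finger_gap: 0.0591
```

Run:
```python
import numpy as np,cv2,h
from h import eyes
h.st(); d=h.cam("wrist"); h.save(d,"w20"); np.savez("pics/w20.npz",**d); d=h.cam("scene"); h.save(d,"s20")
print(eyes.tip_of("carrier_grip","wrist")[:1])
```

```text
t 29.2 tcp [0.4304 0.3446 0.2513] yaw 98.44 zax [ 0.007  0.004 -1.   ] q [ 0.53   0.255  0.016  1.323 -0.     0.382] F [ 0.2  0.5 -2.5] gap 0.0591
[{'xyz': [0.4293, 0.3429, 0.2677], 'conf': 0.67}]
```

View pics/w20.png

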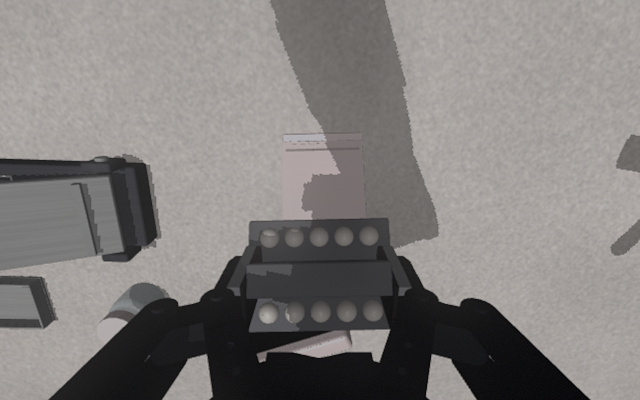

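View pics/s20.png

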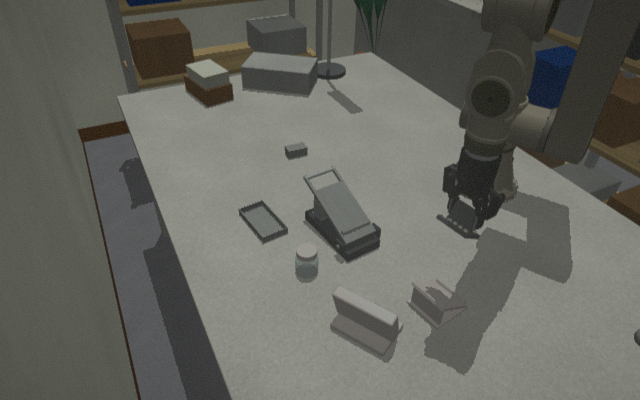

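Run:
```python
import numpy as np,cv2,h
def pl(P):
    P=P[np.isfinite(P[:,2])]
    for _ in range(3):
        c=P.mean(0); n=np.linalg.svd(P-c,full_matrices=False)[2][2]; n*=np.sign(n[2]); r=(P-c)@n; P=P[abs(r)<max(.002,2*r.std())]
    return c,n,r.std(),len(P)
d=dict(np.load("pics/w15.npz")); W=h.cloud(d)
c,n,s,k=pl(W[180:250,110:215].reshape(-1,3)); print("plate",c,n,s,k,"tilt",np.arccos(n[2]),"yaw",np.degrees(np.arctan2(n[1],n[0])))
for r in (180,210,240): print(r,[(cc,W[r,cc].round(4).tolist(),round(float((W[r,cc]-c)@n),4)) for cc in range(25,110,5)])
# predicted with hinge
e=np.array([.118,-.993,0]);Z=np.array([0,0,1.]);t=.4115
d=dict(np.load("pics/w20.npz")); W=h.cloud(d)
for cc in (290,320,350): print(cc,[(r,W[r,cc].round(4).tolist()) for r in range(216,340,8)])
print("fin",pl(W[266:292,265:375].reshape(-1,3)))
```

```text
plate [ 0.55647199 -0.00202165  0.10450362] [-0.04699141  0.39490234  0.91752054] 0.00041024340378202834 7309 tilt 0.4089960490233119 yaw 96.78600290970945
180 [(25, [0.5275, 0.1704, 0.0014], -0.0251), (30, [0.5276, 0.1671, 0.0002], -0.0275), (35, [0.5496, 0.1117, 0.0545], -0.0006), (40, [0.5571, 0.0917, 0.0724], 0.0075), (45, [0.5586, 0.0859, 0.0752], 0.0077), (50, [0.5583, 0.0841, 0.0736], 0.0056), (55, [0.5577, 0.0831, 0.071], 0.0028), (60, [0.5569, 0.0824, 0.068], -0.0002), (65, [0.558, 0.0775, 0.0698], -0.0005), (70, [0.5591, 0.0726, 0.0717], -0.0007), (75, [0.5607, 0.067, 0.0748], -0.0003), (80, [0.5627, 0.0604, 0.079], 0.001), (85, [0.5634, 0.0564, 0.0801], 0.0004), (90, [0.5645, 0.052, 0.0818], 0.0001), (95, [0.565, 0.0485, 0.0823], -0.0008), (100, [0.5667, 0.0428, 0.086], 0.0002), (105, [0.5678, 0.0385, 0.0879], 0.0002)]
210 [(25, [0.497, 0.1773, 0.0001], -0.0222), (30, [0.4976, 0.1725, 0.0002], -0.024), (35, [0.4981, 0.168, 0.0001], -0.0259), (40, [0.4998, 0.1611, 0.0025], -0.0265), (45, [0.5272, 0.1075, 0.0556], -0.0002), (50, [0.537, 0.087, 0.0742], 0.0083), (55, [0.5377,
[... 2135 characters left out ...]
 (336, [0.6288, 0.3766, 0.1009])]
350 [(216, [0.4823, 0.3911, 0.0624]), (224, [0.4165, 0.3612, 0.236]), (232, [0.4182, 0.3608, 0.2429]), (240, [0.4221, 0.3613, 0.2448]), (248, [0.4277, 0.3625, 0.2433]), (256, [0.4314, 0.3629, 0.2457]), (264, [0.4124, 0.3553, 0.2857]), (272, [0.4154, 0.3557, 0.2869]), (280, [0.4182, 0.3561, 0.2883]), (288, [0.4204, 0.3563, 0.2905]), (296, [0.4232, 0.3567, 0.292]), (304, [0.4507, 0.3648, 0.2617]), (312, [0.4534, 0.365, 0.2646]), (320, [0.4577, 0.3657, 0.2656]), (328, [0.4643, 0.367, 0.264]), (336, [0.6331, 0.4157, 0.0908])]
fin (array([0.41909094, 0.34366162, 0.28856761]), array([-0.50250356, -0.08849086,  0.86003461]), np.float64(0.0006327529640057538), 2841)
```

Call:
send_rows([
  [0.005,-0.012,0,-8,255],
  [0.009,-0.025,0,-8.4,255],
  [0.009,-0.025,0,-8.4,255],
  [0.009,-0.025,0,-8.4,255],
  [0.009,-0.025,0,-8.4,255],
  [0.009,-0.025,0,-8.4,255],
  [0.009,-0.025,0,-8.4,255],
  [0.009,-0.025,0,-8.4,255],
  [0.009,-0.025,0,-8.4,255],
  [0.009,-0.025,0,-8.4,255],
  [0.009,-0.025,0,-8,255],
  [0.003,-0.012,0,0,255],
])

```text
clock: 30.55
tcp_pos: [0.5257, 0.0675, 0.244]
orientation: [0.0, 0.998, 0.058, -0.002]
wrist_force: [-1.5, 1.2, -2.3]
finger_gap: 0.0589
```

Call:
send_rows([
  [0,0,-0.02,0,255],
  [0,0,-0.03,0,255],
  [0,0,-0.03,0,255],
  [0,0,0,0,255],
  [0,0,0,0,255],
])

```text
clock: 31.05
tcp_pos: [0.5249, 0.0697, 0.1658]
orientation: [-0.0, 0.998, 0.061, -0.002]
wrist_force: [0.2, -1.1, -2.8]
finger_gap: 0.059
```

Run:
```python
import numpy as np,cv2,h
from h import eyes
h.st(); d=h.cam("wrist"); h.save(d,"w21"); np.savez("pics/w21.npz",**d); d=h.cam("scene"); h.save(d,"s21")
```

```text
t 31.05 tcp [0.5249 0.0697 0.1658] yaw 6.95 zax [-0.003  0.    -1.   ] q [-0.02   0.257 -0.193  1.124  0.     1.43 ] F [ 0.2 -1.1 -2.8] gap 0.059
```

View pics/w21.png

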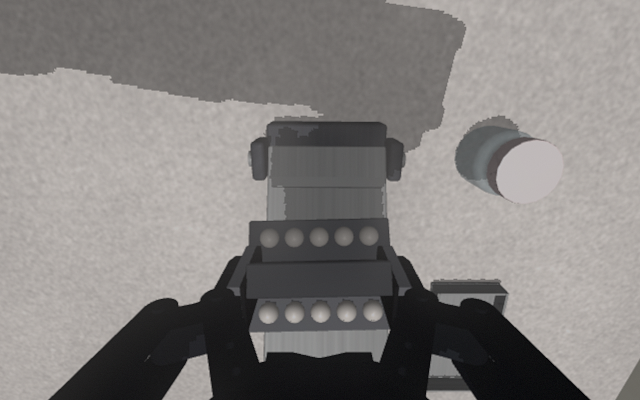

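View pics/s21.png

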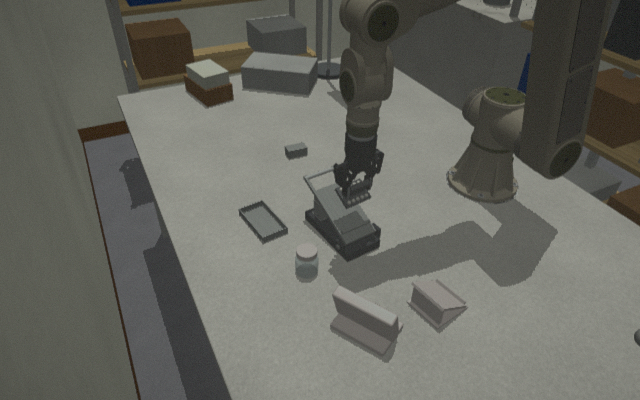

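```bash
cat > rel.py <<'E'
import numpy as np,cv2,h,sys
d=dict(np.load("pics/%s.npz"%sys.argv[1])); W=h.cloud(d)
ang=np.radians(-83.1); e=np.array([np.cos(ang),np.sin(ang),0]); l=np.array([-np.sin(ang),np.cos(ang),0]); O=np.array([.529,.0798,0])
A=np.stack([(W-O)@e,(W-O)@l,W[...,2]],-1)*1000
print("fmt: row/col, along e(mm from rib foot est), lateral, z")
for c in (300,320,340,360): print(c,[(r,A[r,c].round(1).tolist()) for r in range(120,345,6)])
for r in (160,205): print(r,[(c,A[r,c].round(1).tolist()) for c in list(range(240,290,4))+list(range(360,410,4))])
for r in (224,280): print(r,[(c,A[r,c].round(1).tolist()) for c in list(range(236,262,3))+list(range(378,404,3))])
E
python3 rel.py w21
```

```text
fmt: row/col, along e(mm from rib foot est), lateral, z
300 [(120, [-48.4, -24.3, -0.3]), (126, [-45.7, -22.4, 31.0]), (132, [-40.2, -22.6, 29.4]), (138, [-34.8, -22.7, 29.5]), (144, [-29.2, -22.9, 28.9]), (150, [-28.3, -21.3, 55.0]), (156, [-23.6, -21.3, 57.2]), (162, [-18.9, -21.2, 59.2]), (168, [-14.3, -21.2, 61.5]), (174, [-9.8, -21.1, 64.1]), (180, [-7.3, -20.6, 73.7]), (186, [-2.6, -20.6, 74.7]), (192, [4.1, -21.0, 70.0]), (198, [8.9, -21.0, 71.3]), (204, [13.9, -21.1, 72.0]), (210, [18.1, -21.0, 75.2]), (216, [22.3, -20.9, 77.8]), (222, [-3.8, -16.0, 149.5]), (228, [-0.7, -15.9, 151.0]), (234, [0.2, -15.6, 156.9]), (240, [3.5, -15.6, 157.7]), (246, [7.5, -15.7, 157.1]), (252, [10.9, -15.7, 157.9]), (258, [14.2, -15.7, 158.8]), (264, [-7.5, -12.7, 200.4]), (270, [-5.0, -12.8, 201.0]), (276, [-3.1, -12.7, 202.5]), (282, [-1.4, -12.6, 204.1]), (288, [1.3, -12.7, 204.3]), (294, [4.0, -12.7, 204.6]), (300, [32.6, -15.3, 171.4]), (306, [34.2, -15.2, 174.4]), (312, [35.8, -15.0, 177.1]), (318, [38.9, -15.0, 178.0]), (324, [43.5, -15.2, 177.2]), (330, [46.1, -15.1, 178.7]), (336, [110
[... 4971 characters left out ...]
[-3.3, 31.9, 151.0]), (387, [-2.8, 33.8, 150.0]), (390, [64.8, 73.9, -1.3]), (393, [64.6, 77.2, -0.9]), (396, [64.5, 80.5, -0.7]), (399, [64.0, 83.5, 0.4]), (402, [64.2, 86.9, 0.1])]
280 [(236, [-2.2, -38.5, 204.0]), (239, [-1.6, -37.5, 203.1]), (242, [-1.0, -36.6, 202.3]), (245, [-2.8, -34.6, 204.8]), (248, [-2.2, -33.6, 203.9]), (251, [-1.4, -32.7, 202.7]), (254, [-2.0, -31.3, 203.6]), (257, [-1.3, -30.3, 202.7]), (260, [-1.5, -29.0, 203.0]), (378, [-1.7, 19.1, 203.0]), (381, [-1.9, 20.2, 203.4]), (384, [-2.4, 21.2, 204.1]), (387, [-2.4, 22.4, 204.1]), (390, [-2.2, 23.7, 203.8]), (393, [-2.1, 25.0, 203.7]), (396, [-1.9, 26.3, 203.3]), (399, [-1.8, 27.5, 203.2]), (402, [-2.3, 28.5, 203.9])]
```

Call:
send_rows([
  [0.003,-0.003,-0.02,0,255],
  [0.0033,-0.0032,-0.02,0,255],
  [0,0,-0.016,0,255],
  [0,0,-0.006,0,255],
  [0,0,0,0,255],
  [0,0,0,0,255],
])

```text
clock: 31.75
tcp_pos: [0.5334, 0.0633, 0.106]
orientation: [0.0, 0.998, 0.06, 0.001]
wrist_force: [-0.6, 0.1, -2.8]
finger_gap: 0.0593
```

```bash
python3 - <<'E'
import numpy as np,cv2,h
h.st(); d=h.cam("wrist"); h.save(d,"w22"); np.savez("pics/w22.npz",**d)
cv2.imwrite("pics/w22z.png",cv2.resize(d["img"][80:330,200:440,::-1],None,fx=2.4,fy=2.4,interpolation=cv2.INTER_CUBIC))
E
sed -i 's/range(120,345,6)/range(100,305,5)/; s/(300,320,340,360)/(310,345)/' rel.py; python3 rel.py w22
```

```text
t 31.75 tcp [0.5334 0.0633 0.106 ] yaw 6.87 zax [ 0.002 -0.    -1.   ] q [-0.031  0.31  -0.276  0.983  0.     1.42 ] F [-0.6  0.1 -2.8] gap 0.0593
fmt: row/col, along e(mm from rib foot est), lateral, z
310 [(100, [-61.1, -4.1, -0.8]), (105, [-57.4, -4.1, 0.3]), (110, [-53.6, -4.1, 1.1]), (115, [-49.7, -4.2, -0.5]), (120, [-47.4, -3.7, 19.3]), (125, [-44.9, -3.5, 30.2]), (130, [-41.6, -3.5, 31.6]), (135, [-37.9, -3.5, 30.0]), (140, [-34.3, -3.6, 30.2]), (145, [-30.6, -3.6, 29.6]), (150, [-31.3, -3.0, 53.2]), (155, [-28.4, -3.0, 55.2]), (160, [-25.4, -3.0, 56.6]), (165, [-22.5, -3.0, 58.6]), (170, [-19.3, -3.0, 58.8]), (175, [-16.3, -3.0, 60.2]), (180, [-13.2, -3.0, 60.9]), (185, [-10.5, -3.0, 63.1]), (190, [-7.3, -3.0, 63.7]), (195, [-6.8, -2.8, 72.1]), (200, [-4.4, -2.8, 74.7]), (205, [1.6, -3.0, 67.5]), (210, [4.3, -3.0, 69.2]), (215, [7.6, -3.0, 69.5]), (220, [2.4, -2.5, 89.7]), (225, [4.5, -2.5, 91.8]), (230, [7.7, -2.5, 91.7]), (235, [8.4, -2.4, 96.7]), (240, [11.2, -2.4, 97.3]), (245, [14.7, -2.4, 96.5]), (250, [17.4, -2.4, 97.4]), (255, [19.5, -2.4, 99.3]), (260, [21.1, -2.4, 
[... 3077 characters left out ...]
8, 37.7, 92.3]), (384, [4.0, 39.5, 91.9]), (387, [4.4, 41.4, 91.0]), (390, [12.5, 47.8, 72.8]), (393, [12.3, 49.6, 73.4]), (396, [45.1, 72.0, 0.4]), (399, [44.9, 74.6, 0.8]), (402, [45.0, 77.3, 0.6])]
280 [(236, [5.5, -31.2, 143.5]), (239, [4.8, -29.7, 144.4]), (242, [5.4, -28.7, 143.7]), (245, [5.1, -27.4, 144.1]), (248, [5.8, -26.5, 143.0]), (251, [5.0, -24.9, 144.2]), (254, [5.5, -23.9, 143.6]), (257, [5.3, -22.6, 143.7]), (260, [4.9, -21.3, 144.4]), (378, [5.5, 26.4, 143.7]), (381, [5.3, 27.6, 144.1]), (384, [5.2, 28.7, 144.2]), (387, [6.3, 30.4, 142.5]), (390, [5.1, 31.1, 144.4]), (393, [5.2, 32.4, 144.1]), (396, [5.6, 33.8, 143.6]), (399, [6.2, 35.2, 142.8]), (402, [5.7, 36.2, 143.5])]
```

View pics/w22z.png

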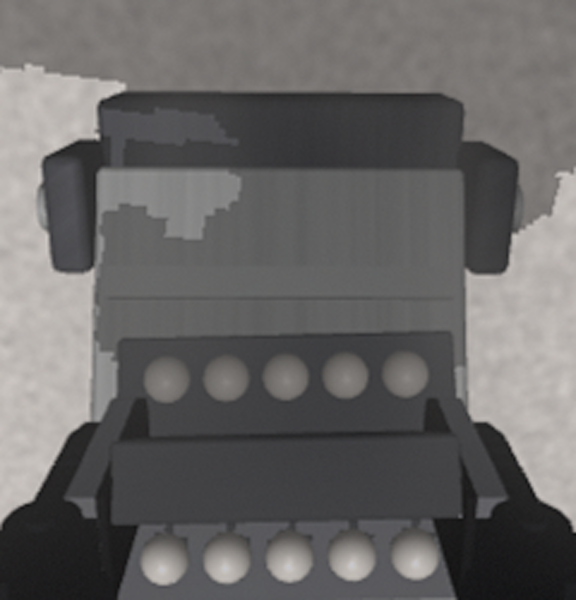

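Call:
send_rows([
  [-0.002,0.0018,-0.004,-1.2,255],
  [0,0,-0.003,0,255],
  [0,0,-0.002,0,255],
  [0,0,0,0,255],
  [0,0,0,0,255],
])

```text
clock: 32.3
tcp_pos: [0.5304, 0.065, 0.0956]
orientation: [-0.0, 0.999, 0.049, -0.0]
wrist_force: [0.5, -0.7, -2.7]
finger_gap: 0.0592
```

Call:
send_rows([
  [0,0,-0.001,0,255],
  [0,0,0,0,255],
])

```text
clock: 32.5
tcp_pos: [0.5306, 0.065, 0.0947]
orientation: [-0.0, 0.999, 0.049, 0.0]
wrist_force: [0.9, 0.7, -2.2]
finger_gap: 0.0592
```

Call:
send_rows([
  [0,0,-0.001,0,255],
  [0,0,0,0,255],
])

```text
clock: 32.7
tcp_pos: [0.5307, 0.065, 0.0946]
orientation: [0.0, 0.999, 0.049, 0.0]
wrist_force: [-1.2, -0.4, 4.5]
finger_gap: 0.059
```

```bash
python3 - <<'E'
import numpy as np,cv2,h
h.st(); d=h.cam("wrist"); h.save(d,"w23"); np.savez("pics/w23.npz",**d)
cv2.imwrite("pics/w23z.png",cv2.resize(d["img"][80:330,200:440,::-1],None,fx=2.4,fy=2.4,interpolation=cv2.INTER_CUBIC))
E
sed -i 's/(160,205)/(208,)/; s/range(100,305,5)/range(190,305,4)/' rel.py; python3 rel.py w23
```

```text
t 32.7 tcp [0.5307 0.065  0.0946] yaw 5.65 zax [ 0.001 -0.    -1.   ] q [-0.028  0.317 -0.297  0.956 -0.     1.444] F [-1.2 -0.4  4.5] gap 0.059
fmt: row/col, along e(mm from rib foot est), lateral, z
310 [(190, [-12.3, -4.7, 61.3]), (194, [-10.3, -4.8, 63.0]), (198, [-8.2, -4.8, 64.3]), (202, [-8.4, -4.6, 72.1]), (206, [-6.2, -4.6, 72.9]), (210, [-4.6, -4.6, 75.0]), (214, [-1.8, -4.7, 74.4]), (218, [3.5, -5.1, 67.8]), (222, [1.0, -4.7, 79.6]), (226, [3.3, -4.7, 79.9]), (230, [5.9, -4.8, 79.6]), (234, [5.9, -4.7, 84.8]), (238, [7.9, -4.7, 85.8]), (242, [11.0, -4.9, 84.5]), (246, [12.9, -4.9, 85.8]), (250, [15.3, -5.0, 86.0]), (254, [17.4, -5.0, 86.7]), (258, [18.9, -5.0, 88.6]), (262, [-1.0, -3.4, 125.6]), (266, [-1.3, -3.3, 129.3]), (270, [nan, nan, nan]), (274, [2.2, -3.4, 129.7]), (278, [3.2, -3.4, 131.1]), (282, [3.9, -3.4, 132.9]), (286, [4.9, -3.4, 134.2]), (290, [6.4, -3.4, 134.7]), (294, [8.3, -3.5, 134.6]), (298, [37.4, -5.3, 99.2]), (302, [38.1, -5.3, 101.7])]
345 [(190, [-11.8, 16.7, 61.3]), (194, [-10.1, 16.5, 63.8]), (198, [-7.9, 16.4, 65.0]), (202, [-8.2, 15.7, 72.8]), 
[... 1668 characters left out ...]
3.0, 35.6, 79.9]), (384, [3.0, 37.3, 79.9]), (387, [3.6, 39.3, 78.7]), (390, [7.2, 43.0, 70.8]), (393, [7.7, 45.0, 70.0]), (396, [7.7, 46.9, 69.9]), (399, [7.6, 48.6, 70.2]), (402, [39.4, 70.8, 0.4])]
280 [(236, [3.2, -33.6, 131.5]), (239, [2.3, -32.0, 132.8]), (242, [2.9, -31.0, 132.0]), (245, [2.4, -29.5, 132.8]), (248, [3.0, -28.6, 131.9]), (251, [3.2, -27.4, 131.7]), (254, [3.6, -26.4, 131.1]), (257, [3.0, -24.9, 132.0]), (260, [3.1, -23.7, 131.9]), (378, [4.3, 24.3, 131.9]), (381, [3.7, 25.3, 132.7]), (384, [3.8, 26.5, 132.7]), (387, [4.1, 27.8, 132.3]), (390, [4.6, 29.2, 131.6]), (393, [4.5, 30.4, 131.8]), (396, [3.7, 31.3, 133.0]), (399, [4.0, 32.6, 132.5]), (402, [3.6, 33.7, 133.1])]
```

View pics/w23z.png

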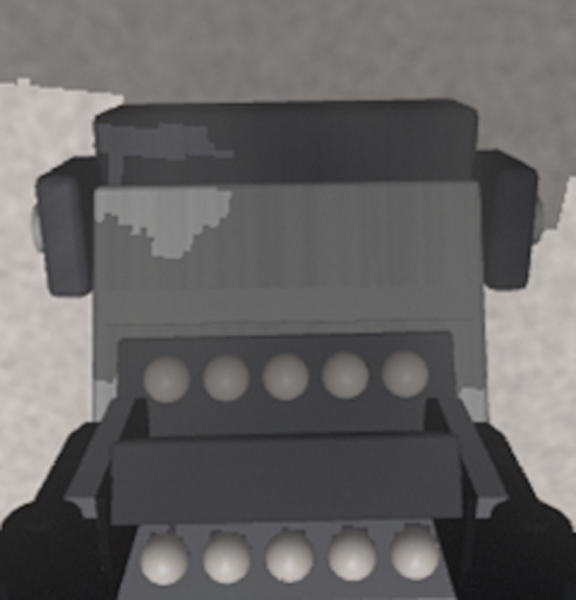

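Call:
send_rows([
  [0,0,-0.0005,0,255],
  [0,0,-0.0005,0,255],
  [0.0001,-0.001,-0.0002,0,255],
  [0.0001,-0.001,-0.0002,0,255],
  [0,0,0,0,255],
], newtons=20)

```text
clock: 33.25
tcp_pos: [0.5307, 0.0645, 0.0944]
orientation: [-0.002, 0.999, 0.05, 0.001]
wrist_force: [-5.5, 5.2, 14.5]
finger_gap: 0.0594
```

```bash
cat > tilt.py <<'E'
import numpy as np,cv2,h,sys
n=sys.argv[1]
h.st(); d=h.cam("wrist"); h.save(d,n); np.savez("pics/%s.npz"%n,**d)
cv2.imwrite("pics/%sz.png"%n,cv2.resize(d["img"][80:330,200:440,::-1],None,fx=2.4,fy=2.4,interpolation=cv2.INTER_CUBIC))
W=h.cloud(d)
ang=np.radians(-83.1); e=np.array([np.cos(ang),np.sin(ang),0]); l=np.array([-np.sin(ang),np.cos(ang),0]); O=np.array([.529,.0798,0])
A=np.stack([(W-O)@e,(W-O)@l,W[...,2]],-1)*1000
P=W[265:296,262:378].reshape(-1,3);P=P[np.isfinite(P[:,2])]
P=P[P[:,2]>np.median(P[:,2])-.012]
for _ in range(4):
    c=P.mean(0); nn=np.linalg.svd(P-c,full_matrices=False)[2][2]; nn*=np.sign(nn[2]); r=(P-c)@nn; P=P[abs(r)<max(.0015,2.5*r.std())]
print("fin top tilt deg",np.degrees(np.arccos(nn[2])),"centre e,l,z",((c-O)@e*1000).round(1),((c-O)@l*1000).round(1),(c[2]*1000).round(1),nn.round(3),len(P))
for cc in (310,345): print(cc,[(r,A[r,cc].round(1).tolist()) for r in range(196,305,4)])
E
python3 tilt.py w24
```

```text
t 33.25 tcp [0.5307 0.0645 0.0944] yaw 5.69 zax [ 0.002  0.003 -1.   ] q [-0.031  0.316 -0.299  0.954  0.003  1.44 ] F [-5.5  5.2 14.5] gap 0.0594
fin top tilt deg 29.09910521307527 centre e,l,z 4.1 0.4 132.0 [-0.059  0.483  0.874] 3522
310 [(196, [-9.1, -4.7, 64.2]), (200, [-9.1, -4.5, 71.6]), (204, [-7.0, -4.6, 72.7]), (208, [-5.0, -4.6, 73.7]), (212, [-2.5, -4.7, 73.9]), (216, [2.3, -5.0, 68.3]), (220, [0.3, -4.6, 79.1]), (224, [2.2, -4.7, 80.4]), (228, [4.8, -4.7, 80.1]), (232, [5.8, -4.7, 83.3]), (236, [7.2, -4.7, 85.5]), (240, [9.5, -4.8, 85.7]), (244, [12.3, -4.8, 85.2]), (248, [14.3, -4.9, 86.1]), (252, [16.4, -4.9, 86.9]), (256, [18.4, -5.0, 87.8]), (260, [20.0, -5.0, 89.3]), (264, [-1.2, -3.3, 128.4]), (268, [-0.6, -3.3, 130.5]), (272, [1.2, -3.4, 130.6]), (276, [2.5, -3.4, 131.4]), (280, [4.2, -3.4, 131.8]), (284, [5.3, -3.4, 132.9]), (288, [7.0, -3.5, 133.2]), (292, [7.5, -3.4, 135.1]), (296, [9.4, -3.5, 135.2]), (300, [38.4, -5.3, 99.9]), (304, [40.2, -5.3, 101.0])]
345 [(196, [-8.8, 16.4, 64.9]), (200, [-8.6, 15.8, 71.4]), (204, [-6.7, 15.7, 73.0]), (208, [-4.8, 15.6, 74.6]), (212, [-2.6, 15.6, 75.2]), (216, [2.7, 16.2, 68.4]), (220, [1.1, 15.3, 78.2]), (224, [2.7, 15.2, 80.2]), (228, [3.5, 14.9, 83.8]), (232, [4.1, 14.5, 87.7]), (236, [6.2, 14.5, 88.4]), (240, [8.8, 14.5, 88.0]), (244, [11.1, 14.5, 88.2]), (248, [14.3, 14.7, 86.9]), (252, [16.8, 14.7, 87.0]), (256, [18.6, 14.6, 88.2]), (260, [11.6, 13.2, 104.3]), (264, [-1.0, 11.0, 128.7]), (268, [0.2, 11.0, 129.7]), (272, [1.8, 10.9, 130.2]), (276, [2.9, 10.8, 131.4]), (280, [4.5, 10.8, 131.8]), (284, [5.6, 10.7, 133.0]), (288, [7.2, 10.7, 133.4]), (292, [8.8, 10.7, 133.9]), (296, [10.0, 10.6, 134.8]), (300, [38.4, 13.7, 100.5]), (304, [38.8, 13.4, 103.2])]
```

View pics/w24z.png

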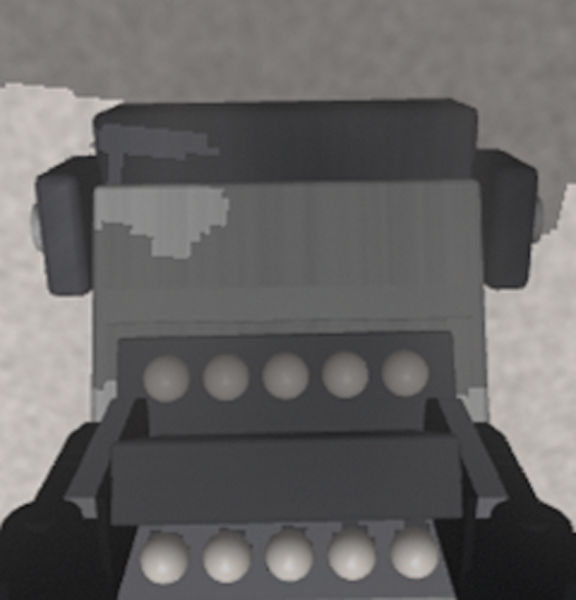

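Call:
send_rows([
  [0.0001,-0.001,-0.0002,0,255],
  [0.0001,-0.001,-0.0002,0,255],
  [0.0001,-0.001,-0.0002,0,255],
  [0,0,0,0,255],
])

```text
clock: 33.7
tcp_pos: [0.5308, 0.064, 0.0943]
orientation: [-0.004, 0.999, 0.05, 0.001]
wrist_force: [-6.0, 11.8, 17.9]
finger_gap: 0.0592
```

```bash
python3 tilt.py w25
```

```text
t 33.7 tcp [0.5308 0.064  0.0943] yaw 5.77 zax [ 0.002  0.009 -1.   ] q [-0.035  0.316 -0.299  0.954  0.009  1.435] F [-6.  11.8 17.9] gap 0.0592
fin top tilt deg 28.530402602446465 centre e,l,z 4.9 0.4 132.0 [-0.058  0.474  0.879] 3520
310 [(196, [-8.5, -4.8, 63.7]), (200, [-8.9, -4.5, 72.3]), (204, [-6.7, -4.6, 73.1]), (208, [-4.5, -4.6, 73.7]), (212, [-2.8, -4.6, 75.6]), (216, [2.9, -5.0, 67.9]), (220, [1.6, -4.7, 77.2]), (224, [3.1, -4.7, 79.3]), (228, [5.5, -4.8, 79.5]), (232, [6.1, -4.7, 83.6]), (236, [7.0, -4.6, 86.8]), (240, [10.4, -4.8, 85.0]), (244, [13.3, -4.9, 84.1]), (248, [15.0, -4.9, 85.6]), (252, [16.6, -4.9, 87.3]), (256, [19.2, -5.0, 87.2]), (260, [17.4, -4.8, 94.7]), (264, [-0.4, -3.4, 128.3]), (268, [0.8, -3.4, 129.3]), (272, [1.7, -3.4, 130.9]), (276, [3.4, -3.4, 131.2]), (280, [4.4, -3.4, 132.6]), (284, [5.5, -3.4, 133.7]), (288, [7.9, -3.5, 133.0]), (292, [8.8, -3.5, 134.3]), (296, [10.4, -3.6, 134.8]), (300, [38.8, -5.3, 100.0]), (304, [40.4, -5.3, 101.2])]
345 [(196, [-8.0, 16.5, 63.4]), (200, [-8.8, 15.7, 73.1]), (204, [-6.4, 15.7, 73.4]), (208, [-4.1, 15.6, 73.8]), (212, [-1.6, 15.7, 73.7]), (216, [2.9, 16.1, 69.0]), (220, [1.2, 15.2, 79.0]), (224, [2.7, 15.1, 81.2]), (228, [4.0, 14.9, 83.7]), (232, [5.3, 14.6, 86.3]), (236, [7.2, 14.6, 87.3]), (240, [8.4, 14.4, 89.8]), (244, [11.9, 14.6, 87.5]), (248, [14.6, 14.6, 87.2]), (252, [16.8, 14.6, 87.7]), (256, [19.6, 14.6, 87.3]), (260, [10.8, 12.9, 106.6]), (264, [-0.9, 10.9, 129.6]), (268, [1.3, 11.0, 129.1]), (272, [2.5, 10.9, 130.2]), (276, [3.7, 10.8, 131.3]), (280, [4.9, 10.7, 132.3]), (284, [6.1, 10.6, 133.2]), (288, [7.8, 10.6, 133.5]), (292, [9.8, 10.6, 133.4]), (296, [11.3, 10.6, 134.0]), (300, [38.5, 13.6, 100.8]), (304, [38.5, 13.3, 104.2])]
```

View pics/w25z.png

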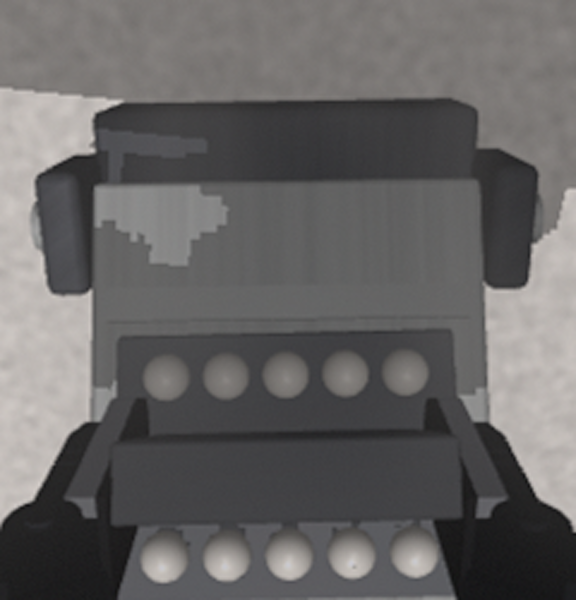

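Call:
send_rows([
  [0,-0.0005,0,0,90],
  [0,0,0,0,84],
  [0,0,0,0,82],
  [0,0,0,0,81],
], newtons=20)

```text
clock: 34.15
tcp_pos: [0.5308, 0.0639, 0.0943]
orientation: [-0.005, 0.999, 0.05, 0.001]
wrist_force: [-6.5, 14.1, 17.9]
finger_gap: 0.059
```

Call:
send_rows([
  [0,0,0,0,80],
  [0,0,0,0,80],
])

```text
clock: 34.35
tcp_pos: [0.5308, 0.0639, 0.0943]
orientation: [-0.005, 0.999, 0.051, 0.001]
wrist_force: [-7.0, 13.1, 18.9]
finger_gap: 0.0593
```

Call:
send_rows([
  [0,0,0,0,79],
  [0,0,0,0,79],
])

```text
clock: 34.55
tcp_pos: [0.5308, 0.0639, 0.0942]
orientation: [-0.005, 0.999, 0.051, 0.001]
wrist_force: [-7.4, 13.2, 19.6]
finger_gap: 0.0591
```

Call:
send_rows([
  [0,0,0,0,78],
  [0,0,0,0,78],
])

```text
clock: 34.75
tcp_pos: [0.5311, 0.0624, 0.0938]
orientation: [-0.003, 0.999, 0.051, 0.001]
wrist_force: [-5.8, 7.9, 14.9]
finger_gap: 0.0593
```

```bash
python3 tilt.py w26 | head -2
```

```text
t 34.75 tcp [0.5311 0.0624 0.0938] yaw 5.79 zax [ 0.002  0.006 -1.   ] q [-0.037  0.317 -0.3    0.953  0.006  1.433] F [-5.8  7.9 14.9] gap 0.0593
fin top tilt deg 26.88334706645358 centre e,l,z 6.2 0.5 131.7 [-0.053  0.449  0.892] 3511
```

Call:
send_rows([
  [0.0001,-0.001,-0.0002,0,78],
  [0.0001,-0.001,-0.0002,0,78],
  [0,0,0,0,78],
])

```text
clock: 35.1
tcp_pos: [0.5314, 0.0598, 0.0931]
orientation: [-0.002, 0.999, 0.05, 0.001]
wrist_force: [-3.8, 6.0, 11.3]
finger_gap: 0.0595
```

```bash
python3 tilt.py w27
```

```text
t 35.1 tcp [0.5314 0.0598 0.0931] yaw 5.77 zax [ 0.002  0.005 -1.   ] q [-0.041  0.318 -0.301  0.951  0.005  1.429] F [-3.8  6.  11.3] gap 0.0595
fin top tilt deg 25.05719106630834 centre e,l,z 8.4 0.7 131.5 [-0.049  0.421  0.906] 3486
310 [(196, [-7.5, -4.3, 72.1]), (200, [-5.7, -4.3, 73.9]), (204, [-3.6, -4.3, 74.7]), (208, [1.0, -4.6, 69.0]), (212, [3.8, -4.7, 68.6]), (216, [2.2, -4.4, 78.7]), (220, [3.9, -4.4, 80.3]), (224, [5.9, -4.5, 81.4]), (228, [6.7, -4.4, 84.9]), (232, [8.7, -4.4, 85.7]), (236, [11.4, -4.5, 85.1]), (240, [14.0, -4.6, 84.8]), (244, [16.9, -4.7, 84.0]), (248, [18.2, -4.7, 86.2]), (252, [20.0, -4.7, 87.6]), (256, [19.2, -4.6, 93.4]), (260, [11.1, -3.9, 111.2]), (264, [5.1, -3.4, 124.6]), (268, [3.5, -3.2, 130.2]), (272, [5.1, -3.2, 130.6]), (276, [7.3, -3.3, 130.2]), (280, [8.7, -3.3, 130.9]), (284, [9.8, -3.3, 132.0]), (288, [11.0, -3.3, 132.9]), (292, [12.9, -3.4, 133.0]), (296, [14.2, -3.4, 133.7]), (300, [15.5, -3.4, 134.5]), (304, [44.8, -5.2, 99.8])]
345 [(196, [-7.1, 15.7, 72.3]), (200, [-5.1, 15.6, 73.6]), (204, [-3.4, 15.5, 75.5]), (208, [1.4, 16.0, 69.4]), (212, [3.8, 16.0, 69.6]), (216, [2.3, 15.2, 79.5]), (220, [4.6, 15.2, 79.6]), (224, [5.2, 14.8, 83.8]), (228, [6.2, 14.6, 86.8]), (232, [8.0, 14.5, 88.2]), (236, [10.3, 14.5, 88.2]), (240, [13.7, 14.7, 86.4]), (244, [16.7, 14.8, 85.1]), (248, [18.5, 14.7, 86.4]), (252, [20.2, 14.6, 88.0]), (256, [18.2, 13.9, 95.8]), (260, [9.9, 12.3, 113.9]), (264, [3.7, 11.1, 127.4]), (268, [4.0, 10.9, 130.0]), (272, [5.8, 10.9, 130.0]), (276, [7.3, 10.9, 130.6]), (280, [8.4, 10.8, 131.8]), (284, [9.5, 10.7, 132.9]), (288, [11.0, 10.7, 133.4]), (292, [12.8, 10.7, 133.5]), (296, [13.6, 10.5, 135.0]), (300, [42.2, 13.7, 100.3]), (304, [42.6, 13.5, 103.0])]
```

View pics/w27z.png

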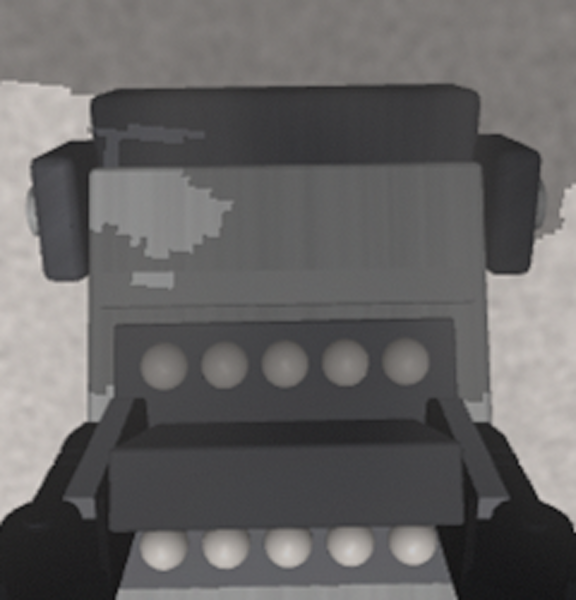

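Call:
send_rows([
  [0.0001,-0.001,-0.0003,0,78],
  [0.0001,-0.0008,-0.0003,0,78],
  [0,0,0,0,78],
])

```text
clock: 35.45
tcp_pos: [0.5316, 0.0588, 0.0927]
orientation: [-0.003, 0.999, 0.051, 0.001]
wrist_force: [-6.0, 9.4, 14.3]
finger_gap: 0.0594
```

```bash
python3 tilt.py w28
```

```text
t 35.45 tcp [0.5316 0.0588 0.0927] yaw 5.81 zax [ 0.002  0.007 -1.   ] q [-0.044  0.318 -0.301  0.95   0.007  1.426] F [-6.   9.4 14.3] gap 0.0594
fin top tilt deg 24.22973564013221 centre e,l,z 9.4 0.8 131.4 [-0.047  0.408  0.912] 3456
310 [(196, [-7.1, -4.2, 73.7]), (200, [-4.9, -4.3, 74.1]), (204, [-3.0, -4.3, 75.4]), (208, [2.6, -4.7, 67.1]), (212, [4.0, -4.7, 70.0]), (216, [3.0, -4.4, 78.8]), (220, [4.6, -4.4, 80.7]), (224, [6.2, -4.4, 82.5]), (228, [7.9, -4.4, 84.1]), (232, [9.4, -4.4, 86.1]), (236, [11.7, -4.5, 86.2]), (240, [14.9, -4.6, 84.7]), (244, [17.3, -4.7, 84.9]), (248, [18.7, -4.7, 86.9]), (252, [20.4, -4.7, 88.3]), (256, [18.6, -4.4, 95.7]), (260, [11.0, -3.8, 112.8]), (264, [5.8, -3.4, 124.8]), (268, [5.0, -3.2, 129.3]), (272, [7.0, -3.3, 129.1]), (276, [8.4, -3.3, 129.7]), (280, [10.1, -3.4, 130.1]), (284, [10.3, -3.3, 132.6]), (288, [12.2, -3.4, 132.5]), (292, [13.2, -3.4, 133.7]), (296, [15.5, -3.4, 133.1]), (300, [16.4, -3.4, 134.5]), (304, [44.6, -5.1, 100.9])]
345 [(196, [-6.6, 15.6, 73.4]), (200, [-4.1, 15.7, 72.9]), (204, [-2.3, 15.5, 74.7]), (208, [2.4, 16.1, 68.9]), (212, [1.3, 15.3, 78.1]), (216, [3.1, 15.2, 79.4]), (220, [5.3, 15.1, 80.1]), (224, [5.6, 14.7, 84.9]), (228, [7.2, 14.6, 86.5]), (232, [9.0, 14.5, 87.8]), (236, [11.2, 14.5, 88.0]), (240, [15.7, 14.9, 83.9]), (244, [17.1, 14.7, 86.1]), (248, [19.1, 14.6, 86.9]), (252, [21.7, 14.7, 86.7]), (256, [17.2, 13.6, 99.0]), (260, [10.4, 12.2, 114.3]), (264, [4.7, 11.1, 127.2]), (268, [5.0, 10.9, 129.7]), (272, [6.7, 10.9, 129.9]), (276, [8.3, 10.8, 130.4]), (280, [9.8, 10.8, 130.9]), (284, [10.9, 10.7, 132.0]), (288, [12.7, 10.7, 132.3]), (292, [13.6, 10.6, 133.6]), (296, [14.7, 10.5, 134.7]), (300, [41.5, 13.5, 102.2]), (304, [42.8, 13.4, 103.8])]
```

Call:
send_rows([
  [0,0.001,0.0003,0,78],
  [0,0.001,0.0004,0,78],
  [0,0,0,0,78],
])

```text
clock: 35.8
tcp_pos: [0.5315, 0.0591, 0.0928]
orientation: [-0.001, 0.999, 0.05, 0.001]
wrist_force: [-3.9, 3.8, 10.1]
finger_gap: 0.0593
```

```bash
python3 tilt.py w29 | head -2
```

```text
t 35.8 tcp [0.5315 0.0591 0.0928] yaw 5.74 zax [ 0.001  0.002 -1.   ] q [-0.041  0.318 -0.3    0.951  0.002  1.43 ] F [-3.9  3.8 10.1] gap 0.0593
fin top tilt deg 24.368962602908034 centre e,l,z 9.1 0.8 131.4 [-0.047  0.41   0.911] 3448
```

Call:
send_rows([
  [0,0.0005,0.0003,0,78],
  [0,0,0,0,77],
  [0,0,0,0,76],
  [0,0,0,0,75],
  [0,0,0,0,73],
  [0,0,0,0,70],
  [0,0,0,0,65],
])

```text
clock: 36.55
tcp_pos: [0.5316, 0.058, 0.0916]
orientation: [0.0, 0.999, 0.049, 0.0]
wrist_force: [0.4, -0.7, -0.1]
finger_gap: 0.0638
```

```bash
python3 tilt.py w30
```

```text
t 36.55 tcp [0.5316 0.058  0.0916] yaw 5.63 zax [ 0. -0. -1.] q [-0.041  0.32  -0.301  0.95  -0.     1.431] F [ 0.4 -0.7 -0.1] gap 0.0638
fin top tilt deg 24.672139882720234 centre e,l,z 9.2 0.8 131.4 [-0.048  0.415  0.909] 3448
310 [(196, [-6.9, -4.2, 74.4]), (200, [-4.6, -4.3, 74.6]), (204, [-2.8, -4.3, 76.2]), (208, [2.3, -4.7, 69.1]), (212, [1.1, -4.4, 78.3]), (216, [2.7, -4.4, 80.3]), (220, [4.6, -4.4, 81.5]), (224, [6.5, -4.4, 82.6]), (228, [7.8, -4.4, 84.9]), (232, [9.6, -4.4, 86.3]), (236, [12.7, -4.6, 84.8]), (240, [15.1, -4.7, 84.7]), (244, [17.2, -4.7, 85.5]), (248, [18.7, -4.7, 87.2]), (252, [20.5, -4.7, 88.5]), (256, [17.9, -4.4, 97.2]), (260, [11.3, -3.8, 112.2]), (264, [6.5, -3.3, 123.5]), (268, [5.0, -3.1, 128.9]), (272, [6.1, -3.1, 130.1]), (276, [7.2, -3.1, 131.2]), (280, [9.2, -3.2, 131.0]), (284, [10.7, -3.3, 131.4]), (288, [11.8, -3.3, 132.5]), (292, [13.0, -3.3, 133.5]), (296, [14.7, -3.3, 133.7]), (300, [16.2, -3.4, 134.3]), (304, [44.9, -5.2, 100.5])]
345 [(196, [-6.2, 15.4, 73.6]), (200, [-4.3, 15.3, 74.9]), (204, [-1.6, 15.4, 74.2]), (208, [2.5, 15.8, 69.9]), (212, [1.5, 15.0, 78.5]), (216, [3.4, 14.9, 79.8]), (220, [4.2, 14.7, 83.3]), (224, [5.5, 14.5, 85.7]), (228, [7.3, 14.4, 87.0]), (232, [9.3, 14.3, 87.7]), (236, [11.9, 14.4, 87.3]), (240, [15.3, 14.5, 85.3]), (244, [17.4, 14.5, 86.0]), (248, [19.4, 14.4, 86.8]), (252, [21.3, 14.4, 87.8]), (256, [16.4, 13.3, 100.4]), (260, [10.3, 12.1, 114.4]), (264, [5.7, 11.2, 125.3]), (268, [5.3, 10.9, 129.0]), (272, [6.4, 10.8, 130.2]), (276, [7.6, 10.7, 131.0]), (280, [9.6, 10.7, 130.9]), (284, [11.1, 10.7, 131.4]), (288, [12.1, 10.6, 132.6]), (292, [14.0, 10.6, 132.6]), (296, [14.7, 10.5, 134.2]), (300, [17.5, 10.6, 133.0]), (304, [43.5, 13.2, 102.8])]
```

View pics/w30z.png

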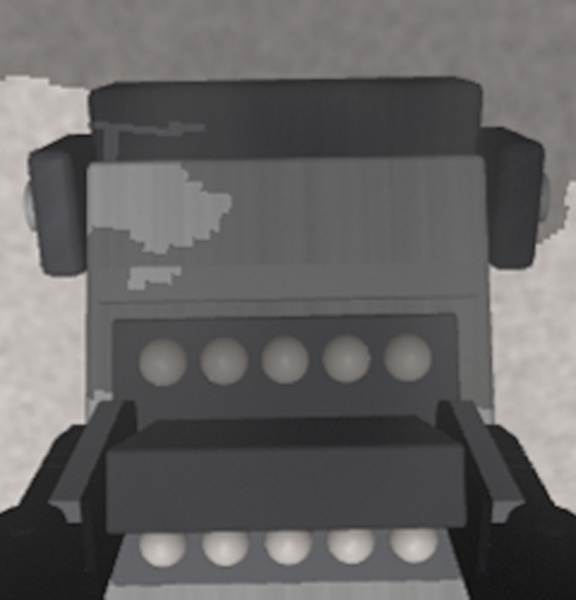

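Call:
send_rows([
  [0,0,0,0,40],
  [0,0,0,0,20],
  [0,0,0.005,0,10],
  [0,0,0.02,0,0],
  [0,0,0.04,0,0],
  [0,0,0.04,0,0],
  [0,0,0.04,0,0],
  [-0.01,0.01,0.03,0,0],
  [0,0,0,0,0],
])

```text
clock: 37.5
tcp_pos: [0.5229, 0.0689, 0.2722]
orientation: [0.0, 0.999, 0.05, 0.004]
wrist_force: [0.0, 0.4, -0.0]
finger_gap: 0.0854
```

Run:
```python
import numpy as np,cv2,h
from h import eyes
h.st(); d=h.cam("wrist"); h.save(d,"w31"); np.savez("pics/w31.npz",**d); d=h.cam("scene"); h.save(d,"s31"); d=h.cam("top"); h.save(d,"t31")
```

```text
t 37.5 tcp [0.5229 0.0689 0.2722] yaw 5.7 zax [ 0.008  0.    -1.   ] q [-2.100e-02  2.040e-01  1.000e-03  1.359e+00  0.000e+00  1.450e+00] F [ 0.   0.4 -0. ] gap 0.0854
```

View pics/w31.png

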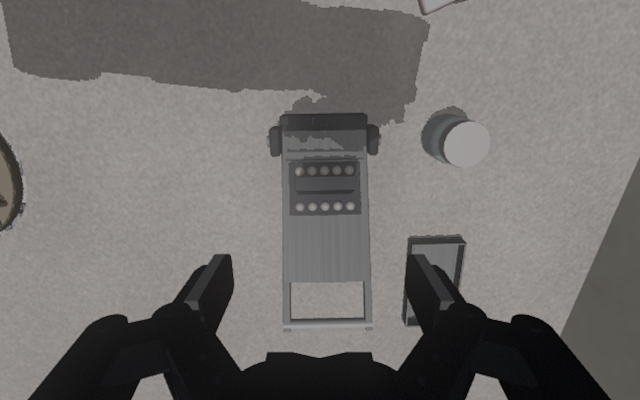

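View pics/s31.png

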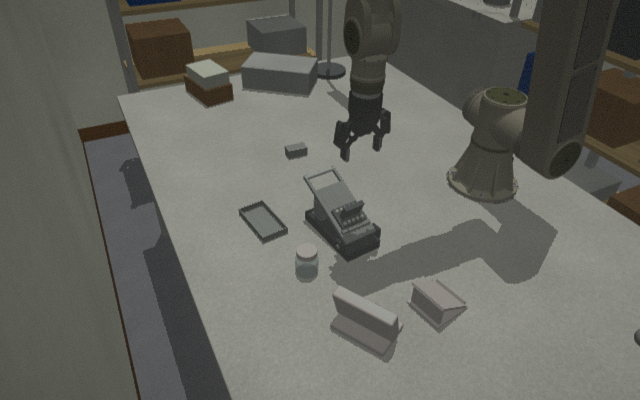

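View pics/t31.png

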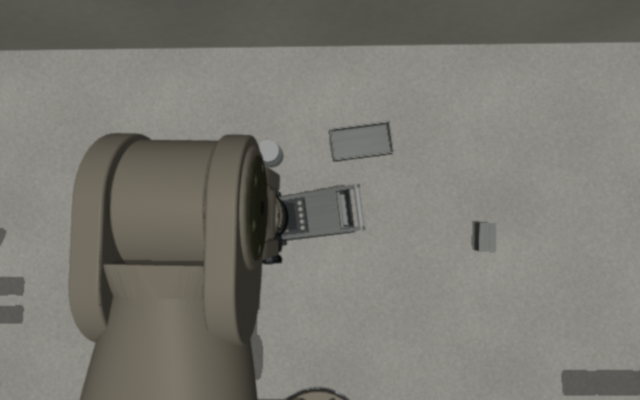

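Run:
```python
import numpy as np,cv2,h
d=dict(np.load("pics/w31.npz")); W=h.cloud(d)
cv2.imwrite("pics/w31z.png",cv2.resize(d["img"][105:225,265:385,::-1],None,fx=5,fy=5,interpolation=cv2.INTER_CUBIC))
P=W[225:272,292:362].reshape(-1,3);P=P[np.isfinite(P[:,2])]
c=P.mean(0);n=np.linalg.svd(P-c,full_matrices=False)[2][2];n*=np.sign(n[2]);print("plate tilt",np.arccos(n[2]),np.degrees(np.arctan2(n[1],n[0])))
l=np.cross(n,[0,0,1.]);l/=np.linalg.norm(l);l*=np.sign(l[0]);e=np.cross(n,l);e*=np.sign(e[2])
A=np.stack([(W-c)@e,(W-c)@l,(W-c)@n],-1)*1000
for cc in (294,306,319,332,357): print(cc,[(r,A[r,cc].round(1).tolist()) for r in range(138,222,2)])
for r in (165,180,213): print(r,[(k,A[r,k].round(1).tolist()) for k in list(range(280,296,2))+list(range(356,374,2))])
```

```text
plate tilt 0.4097745538815106 96.70442872739515
294 [(138, [-128.2, -35.2, 0.3]), (140, [-126.4, -35.4, -1.8]), (142, [-124.1, -35.4, -2.0]), (144, [-121.2, -35.3, -0.2]), (146, [nan, nan, nan]), (148, [-116.4, -35.4, 0.0]), (150, [-114.3, -35.5, -1.1]), (152, [-111.5, -35.4, 0.5]), (154, [-107.4, -34.8, 8.2]), (156, [-105.5, -35.0, 6.6]), (158, [-103.0, -35.0, 7.4]), (160, [-101.7, -35.4, 2.4]), (162, [-99.9, -35.6, -0.3]), (164, [-95.7, -34.9, 9.4]), (166, [-93.5, -35.0, 8.8]), (168, [-90.8, -34.8, 10.9]), (170, [-88.4, -34.8, 12.0]), (172, [-86.2, -34.9, 11.1]), (174, [-84.2, -35.0, 9.7]), (176, [-81.9, -35.1, 9.8]), (178, [-79.6, -35.0, 10.3]), (180, [-77.3, -35.1, 10.4]), (182, [-75.2, -35.2, 9.0]), (184, [-72.7, -35.1, 10.7]), (186, [-70.5, -35.2, 9.9]), (188, [-68.3, -35.2, 10.0]), (190, [-66.0, -35.2, 10.6]), (192, [-63.7, -35.3, 10.4]), (194, [-61.5, -35.3, 9.8]), (196, [-59.4, -35.5, 8.4]), (198, [-56.9, -35.3, 10.9]), (200, [-54.8, -35.4, 9.7]), (202, [-52.5, -35.4, 10.9]), (204, [-50.2, -35.3, 11.8]), (206, [-48.0, -35.5, 10.1]), (208, [-45.8, -35.5, 10.1]), (210, [-43.6,
[... 5624 characters left out ...]
, 37.0, 9.9]), (360, [-77.2, 40.7, -0.7]), (362, [-77.2, 43.1, -1.0]), (364, [-77.3, 45.5, -1.8]), (366, [-77.0, 47.6, 0.2]), (368, [-87.3, 63.2, -79.4]), (370, [-87.4, 66.3, -80.7]), (372, [-87.2, 69.0, -79.8])]
213 [(280, [-43.5, -65.2, -100.1]), (282, [-40.8, -50.2, -0.4]), (284, [-40.7, -48.0, -0.6]), (286, [-40.7, -45.6, 0.4]), (288, [-40.6, -43.2, 0.8]), (290, [-40.3, -39.9, 11.6]), (292, [-40.3, -37.9, 8.9]), (294, [-40.2, -35.6, 9.6]), (356, [-38.8, 33.6, 9.7]), (358, [-38.7, 35.7, 11.0]), (360, [-38.7, 38.1, 9.4]), (362, [-38.9, 41.8, -0.5]), (364, [-38.8, 43.9, 1.0]), (366, [-38.8, 46.5, -1.0]), (368, [-38.8, 48.7, -0.6]), (370, [-40.8, 68.2, -101.6]), (372, [-40.7, 71.1, -101.2])]
```

View pics/w31z.png

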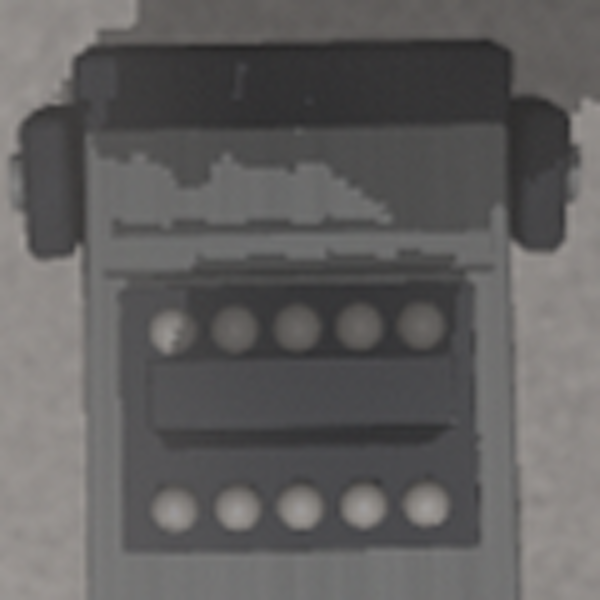

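```bash
python3 -c "
from h import *
print(ticket.hand_in()); st()"
```

```text
the job is handed in; nothing more can be done
None
the job is handed in; nothing more can be done
```

The tilting table is set up and the carrier is on it; I handed the job in at about 37.6 s of the 72 s allowed.

**What I did:**
- I swung the plate up by the bar to about 1.4 rad.
- I stacked the thickest block, then the thinnest, in the outlined rectangle. The stack centre was about 1.3 mm from the outline's centre, with its top at 94 mm as expected.
- I lowered the plate until its roller met the stack. At that point it stopped moving while the force on the bar rose from 4 N to 15 N.
- I took the carrier by the ends of its fin. I set its low edge on the plate first, eased it flat by letting it slip slowly in the grip, and only then released it.

**Last checks from the wrist camera:**

| Check | Measured | Expected |
|---|---|---|
| Plate angle | 0.410 rad | 0.41 rad |
| Carrier flush on plate | upper face about 10 mm above the plate across its face | 10 mm |
| Gap to the stop rib | about 4 mm | under 10 mm |
| Sideways offset on the plate | about 0.5 mm | centred |

- **Bystanders:** the middle block, jar and tray looked unmoved in the final pictures. So did the console, though I compared it only by eye in the scene view.
- **Robot:** the gripper was clear of everything at the end.
- **Disagreements:** single-view estimates of the rib and carrier positions differed by 2–3 mm, so I set the final position from distances within one image. Just before the gripper withdrew, the wrist camera gave the carrier's tilt as 24.2–24.7°, against 23.5° for the plate. The later check showed it lying flush.

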